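# Layer a turning blank on the curing plate and switch it on

### The job

Build the wooden blank on the round metal plate of the green curing plate: lay the dark wood round in the middle of the plate, the light wood round squarely on top of it, and the knobbed steel weight on top of both, all centred and flat. Then switch the plate on: push the red knob down and, keeping it down, turn it anticlockwise past its safety stop as far as it goes to the red mark, and let it spring back up. Set each piece down rather than dropping it, and leave the mug, the sanding block and the tub of screws where they are.

Things in the scene. Friction and masses are not known exactly. Their poses are not given: they have to be found in the camera images.
- curing_plate: Low green housing, 150 (x) x 250 (y) x 30 mm high, fixed to the bench. Origin: centre of its underside; z up. The aluminium plate is on its +y half, the red knob on its -y half, 137 mm apart along y.
- plate_center (a point): Centre of the top face of the round aluminium plate (100 mm diameter, its top 40 mm above the bench; a black ring of 80 mm diameter is engraved round the centre). z up.
- knob_grip (a point): On the knob's turning axis, at the height of the upper face of its black flange (60 mm diameter), 48 mm above the bench when the knob is out. From that face the red grip bar rises 24 mm; the bar is 50 mm long along this point's x axis and 14 mm wide along its y, and turns and sinks with the knob. A white line on the bar points along -x. Push on the bar, or with the fingertips on the flange. z up.
- knob_turn (a joint): Turn of the red knob about the vertical, rad, growing anticlockwise seen from above. 0 = off (white mark), 1.4 = end stop, on (red mark). It starts between 0 and 0.15. With the knob out, a safety stop blocks it at about 0.3; from about 1.0 on it is past the stop and springs up. It has light friction (0.06 N m) and stays where it is left.
- knob_press (a joint): How far the knob is pushed down, m: 0 = out, 0.008 = fully in. A spring pushes it back up (about 4 N at the start, 8 N fully in). It must be down at least 0.005, better 0.006 to 0.008, while it turns past the stop.
- dark_round: Dark brown wooden disc, 64 mm diameter, 22 mm thick, 70 g (varies by a third), lying flat on the bench. Origin: centre of its underside; z up.
- light_round: Pale wooden disc, 64 mm diameter, 18 mm thick, 55 g (varies by a third), lying flat on the bench. Origin: centre of its underside; z up.
- weight: Steel disc, 64 mm diameter, 16 mm thick, with a round grip knob of 26 mm diameter standing on its centre to 42 mm above its underside; about 350 g. It stands on the bench, knob up. Origin: centre of its underside; z up.
- mug: White mug, 83 mm diameter without its handle, 86 mm high, a bystander. Origin: centre of its underside.
- sanding_block: Cork-topped red wooden sanding block, 65 x 112 x 30 mm, a bystander. Origin: centre of its underside.
- screw_tub: Small round white tub of screws, 77 mm diameter, 48 mm high, a bystander. Origin: centre of its underside.
Mind the look-alikes: they are no part of the job. There is more than one size of the dark_round; the job needs the middle-sized.

How it is judged:
By the outcome, as a careful person would: the job done as asked, in the order asked, and still so for the second after the job is handed in, with the robot touching nothing.
It also fails if it takes over 72 s, if anything falls off the work surface, if the arm or the gripper's body presses on something with over 40 N, if the wrist force passes 120 N, or if a joint passes its speed limit or range.

### The arm

A 7-joint arm with a two-finger parallel gripper is mounted at the origin on a cart in front of the work surface, level with it; the furniture and walls round the work are solid. World frame = base frame: x ahead of the robot, y to its left, z up, the work surface at z = 0. Lengths are in mm, angles in rad, forces in N, time in s.
With the tool pointing down it reaches from about 400 to 875 mm from the base axis. Payload 4.4 kg.
Tool frame: the origin (TCP) lies where the fingers leave the gripper's body, on its centre line; the fingertips stand 73 mm ahead of it and the grasp point (between the pads) lies 54 mm ahead of it; z points along the fingers, y is the line along which they close (so a half turn about z gives the same grasp; the last joint's range is limited). The gripper opens to 85 mm and grips with 20 to 120 N. Pads are 22 mm wide; open, the fingers measure 114 mm over their backs; the gripper's body (76 mm by 85 mm) begins 54 mm behind the grasp point. The pads swing forward as they close: fully open they stand 13 mm farther back than shut.
Start: joints at [-1.377, 0.628, 0.038, 1.517, -0.027, 0.996, -0.02], TCP at [166.954, 628.206, 303.913] pointing down, gripper open.
Joint ranges: [-3.06, 3.06], [-0.37, 2.12], [-1.25, 1.32], [0.18, 2.47], [-1.1, 4.24], [0.23, 1.98], [-2.94, 2.94]. Speed limits (rad/s): [2.57, 2.57, 3.14, 3.14, 3.14, 3.14, 3.14].

### API

Orientations are given as [roll, pitch, yaw] about the fixed x, y, z axes, in that order (R = Rz(yaw) Ry(pitch) Rx(roll)).
In Python, from cell import ctrl gives the robot as it stands.
- The arm moves only by the tool send_rows, never from a script. Its argument "rows" is a list that holds one entry, the list of rows, each a list of 6 numbers: the shift along the tool's x, y, z in cm, then the turn, a rotation vector about the tool's x, y, z in rad. In form: [[[tx, ty, tz, wx, wy, wz], ...]]. A call has 1 to 10 rows; each row is the pose to reach, as a shift and turn from the pose commanded when the call began, along the tool's axes at that moment; what a row does not reach only later rows make up. A row lasts 1/10 s, in which the tool goes at most 50 mm and 8.59 degrees, less where a joint would pass 70% of its speed; a pose out of reach is approached as far as the arm can. A call with a gripper value outside its range is refused whole. "grip" is the closure in counts, from 0 (fully open) to 255 (shut), set as the call begins (left out, the last holds). The fingers move at their own pace and stop on an object; the grip force is fixed at half the most. Time passes only in rows, so rows that repeat a pose let the fingers close. It gives the time, the measured TCP pose, the force, the opening and the grip force at its end, in the units of the state.
- ctrl.read_state(): the state, without advancing time (a new reading comes with each control period).
- ctrl.get_image(name): name is "scene" or "top" or "wrist"; returns a dict with "pixels" (480x640x3 uint8, red, green, blue), "fx", "fy", "cx", "cy" (pixels), "extrinsics" (4x4, takes a point from camera to world coordinates); the wrist camera has in their place "mount" (4x4, takes a point from camera to tool coordinates, whose origin is the TCP and whose axes are the flange's). Camera axes: x right, y up, looking along -z (the intrinsics and any distortion apply to the point x, -y, -z); pixel columns grow to the right and rows downward; lengths in mm; the calibration is good to about 2 mm. A picture is of the moment at which its call begins: read the wrist's pose just before it. There is no depth.
- ctrl.finish_job(): hands the job in; it is judged then, once.
The state is a dict: "clock": time; "qpos": joint angles; "qd": joint speeds; "tau": joint torques, N m; "eef_pos": TCP position; "tool_rot": TCP orientation; "force": force on the tool from outside, world axes, zero at the start; "torque": the same for the moment, N m; "width": finger opening in mm; "gripper_force": force on a finger pad.
Only numpy, scipy, OpenCV 4.12 (cv2) and the standard library are available. Lean on these libraries where they do the work, as an engineer would, in place of code of your own. Each camera call takes 0.05 s, during which the arm holds its last target. There are 200 camera calls.

## Working session

There is one attempt and no reset: what is moved stays moved. The work goes in short steps, Python scripts to look and compute and a tool call to move; the robot and the scene stay as the last step left them, time stands still between calls to the robot, and variables do not carry over. Pictures are saved under pics/ and viewed, at most 10 in all, crops included, and the job is handed in when it is done.

Besides the shell and the picture viewer there is one more tool, called after ">>>" as name([rows], argument=value, ...), one row to a line, values as JSON. send_rows: Moves the arm, as the interface text tells. Its arguments: {"type":"object","properties":{"rows":{"type":"array","items":{"type":"array","items":{"type":"array","items":{"type":"number"}}}},"grip":{"type":"number"}},"required":["rows"]}

```bash
ls; mkdir -p pics
python3 - <<'E'
from cell import ctrl
import cv2,numpy as np,pickle
s=ctrl.read_state();print({k:np.round(v,3) for k,v in s.items()})
for n in("scene","top"):
    d=ctrl.get_image(n);cv2.imwrite(f"pics/{n}0.png",d["pixels"][:,:,::-1]);pickle.dump(d,open(f"{n}0.pkl","wb"))
    print(n,{k:np.round(v,3).tolist() for k,v in d.items() if k!="pixels"})
E
```

```text
pics
{'clock': np.float64(0.0), 'qpos': array([-1.377,  0.629,  0.038,  1.518, -0.027,  0.996, -0.02 ]), 'qd': array([ 0.   ,  0.003,  0.   , -0.001,  0.001,  0.   , -0.002]), 'tau': array([ 1.0000e-03, -5.6339e+01,  1.2260e+00, -1.9345e+01,  1.1000e-02,
        1.0000e-02, -0.0000e+00]), 'eef_pos': array([166.836, 627.729, 302.994]), 'tool_rot': array([-3.14 ,  0.   ,  2.882]), 'force': array([-0.168, -0.597, -0.53 ]), 'torque': array([ 0.006, -0.003,  0.001]), 'gripper_force': np.float64(0.0), 'width': np.float64(85.27)}
scene {'fx': 521.709, 'fy': 521.709, 'cx': 335.667, 'cy': 240.026, 'extrinsics': [[0.82, 0.248, -0.517, -33.971], [-0.573, 0.353, -0.74, -786.118], [-0.001, 0.902, 0.431, 580.118], [0.0, 0.0, 0.0, 1.0]]}
top {'fx': 546.327, 'fy': 546.327, 'cx': 314.475, 'cy': 238.072, 'extrinsics': [[0.019, 0.999, -0.051, 478.435], [-1.0, 0.02, 0.011, 58.707], [0.012, 0.051, 0.999, 1203.043], [0.0, 0.0, 0.0, 1.0]]}
```

View pics/top0.png

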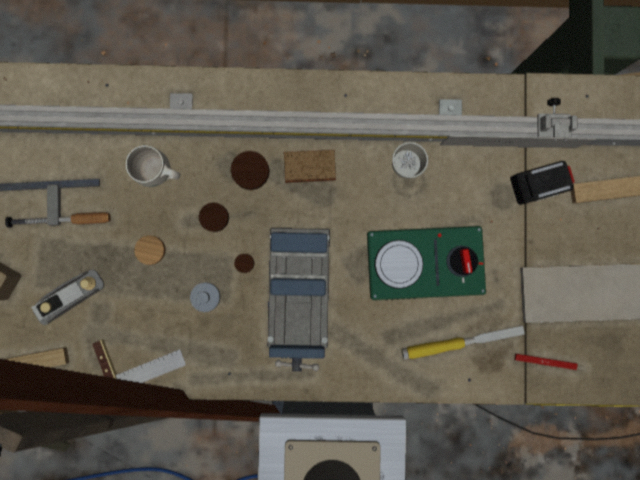

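View pics/scene0.png

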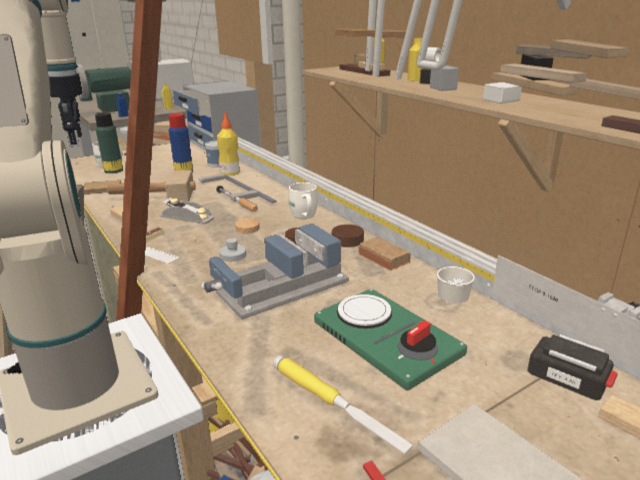

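The top view shows the middle dark round at about (214,217), the light round at (149,250), the weight at (205,297), the plate at (400,264) and the knob at (463,262). A brown post near the robot's left could be in the way, so I'll make an enlarged montage of it and the pieces.

Run:
```python
import cv2,numpy as np
t=cv2.imread("pics/top0.png");s=cv2.imread("pics/scene0.png")
a=cv2.resize(t[195:315,125:285],None,fx=2.5,fy=2.5,interpolation=cv2.INTER_CUBIC) #400x300
b=cv2.resize(t[220:310,360:480],(400,300),interpolation=cv2.INTER_CUBIC)
c=cv2.resize(t[330:480,0:200],(400,300),interpolation=cv2.INTER_CUBIC)
d=cv2.resize(s[200:350,50:250],(400,300),interpolation=cv2.INTER_CUBIC)
cv2.imwrite("pics/m.png",np.vstack([np.hstack([a,b]),np.hstack([c,d])]))
```

```text
(no output)
```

View pics/m.png

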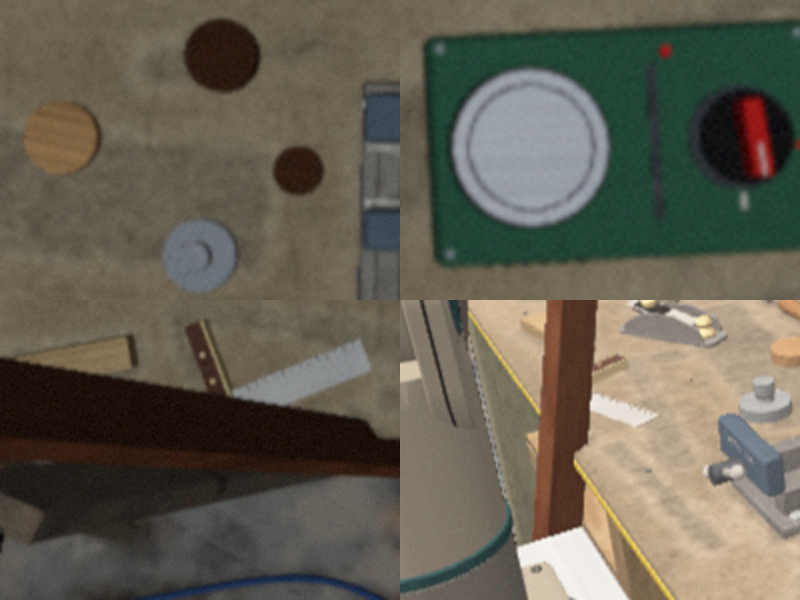

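```bash
cat > h.py <<'E'
import numpy as np,pickle
def ray(d,u,v):
    E=np.array(d["extrinsics"]);r=E[:3,:3]@[(u-d["cx"])/d["fx"],-(v-d["cy"])/d["fy"],-1]
    return E[:3,3],r
def at(d,u,v,z):
    o,r=ray(d,u,v);return o+r*(z-o[2])/r[2]
E
python3 - <<'E'
from h import *
np.set_printoptions(precision=1,suppress=True)
T=pickle.load(open("top0.pkl","rb"));S=pickle.load(open("scene0.pkl","rb"))
for n,u,v,z in[("dark",213.8,217,22),("light",149.4,250.2,18),("weight",205,297.4,16),("plate",399,264.1,40),("flange",462.9,261.1,48),("barA",463.5,249.1,72),("barB",468.9,272.5,72),("hsg corner",371,234.5,30),("hsg c2",375,296,30),("vise TL",270,230,60),("vise BR",327,357,60),("notch",185,395,0)]:print(n,at(T,u,v,z))
def plane(d,a,b):
    o,r=ray(d,*a);_,q=ray(d,*b);n=np.cross(r,q);return n/np.linalg.norm(n),o
for nm,ta,sa in[("up-R",((0,360),(180,392)),((148,200),(139,300))),("low-L",((0,410),(200,417)),((123.5,200),(117.5,320))),("up-L",((0,360),(180,392)),((123.5,200),(117.5,320))),("low-R",((0,410),(200,417)),((148,200),(139,300)))]:
    n1,o1=plane(T,*ta);n2,o2=plane(S,*sa)
    for z in(0,300,600,900):
        print(nm,z,np.linalg.solve([n1,n2,[0,0,1]],[n1@o1,n2@o2,z]))
E
```

```text
dark [580.1 265.   22. ]
light [505.6 402.6  18. ]
weight [406.2 280.   16. ]
plate [ 485.9 -134.7   40. ]
flange [ 494.9 -268.9   48. ]
barA [ 519.5 -263.2   72. ]
barB [ 471.2 -274.7   72. ]
hsg corner [548.5 -75.2  30. ]
hsg c2 [416.8 -85.6  30. ]
vise TL [551.9 140.1  60. ]
vise BR [290.6  15.9  60. ]
notch [193.8 320.    0. ]
up-R 0 [198.  318.2   0. ]
up-R 300 [284.4 357.5 300. ]
up-R 600 [370.8 396.7 600. ]
up-R 900 [457.2 435.9 900. ]
low-L 0 [147.9 310.9   0. ]
low-L 300 [232.7 378.8 300. ]
low-L 600 [317.5 446.6 600. ]
low-L 900 [402.4 514.4 900. ]
up-L 0 [259.8 708.6   0. ]
up-L 300 [358.6 825.8 300. ]
up-L 600 [457.3 942.9 600. ]
up-L 900 [ 556.  1060.1  900. ]
low-R 0 [145.1 161.7   0. ]
low-R 300 [229.3 194.5 300. ]
low-R 600 [313.5 227.2 600. ]
low-R 900 [397.7 260.  900. ]
```

>>> send_rows([
  [[0, -4, -1, 0, 0, 0], [0, -8, -2, 0, 0, 0], [0, -12, -4, 0, 0, 0], [0, -16, -6, 0, 0, 0], [0, -20, -8, 0, 0, 0], [0, -24, -9, 0, 0, 0], [0, -28, -10, 0, 0, 0], [0, -28, -10, 0, 0, 0]],
])

```text
clock: 0.9
eef_pos: [94.1, 353.2, 404.7]
tool_rot: [-3.14, -0.0, 2.882]
force: [0.3, 0.7, 0.4]
width: 85.1
gripper_force: 0.0
```

```bash
cat >> h.py <<'E'
from scipy.spatial.transform import Rotation as Ro
from cell import ctrl
np.set_printoptions(precision=3,suppress=True)
def delta(p,yc=None):
    """tool shift (cm) and rotvec to reach world p with tool down, closing axis at bearing yc (rad, mod pi)"""
    s=ctrl.read_state();R=Ro.from_euler("xyz",s["tool_rot"]);e=np.array(s["eef_pos"])
    x,y,z=R.as_matrix().T
    b=np.arctan2(y[1],y[0]);t=b if yc is None else b+(yc-b+np.pi/2)%np.pi-np.pi/2
    Y=np.array([np.cos(t),np.sin(t),0]);Z=np.array([0,0,-1.]);G=Ro.from_matrix(np.c_[np.cross(Y,Z),Y,Z])
    print("at",e,"rot",s["tool_rot"],"bearing",b,"q",np.array(s["qpos"]),"t",s["clock"],"F",np.array(s["force"]),"w",s["width"])
    print("  shift cm",R.inv().apply(np.array(p)-e)/10,"turn",(R.inv()*G).as_rotvec())
E
python3 -c "
from h import *
delta((300,100,400))"
```

```text
at [ 94.119 353.235 404.657] rot [-3.14  -0.     2.882] bearing 1.3110248081522409 q [-1.418  0.083  0.034  2.074 -0.004  0.986 -0.071] t 0.9 F [0.3   0.653 0.381] w 85.12207158372368
  shift cm [-26.402 -19.185   0.486] turn [-0.001 -0.    -0.   ]
```

>>> send_rows([
  [[0, -3, -1, 0, 0, 0], [0, -6, -2, 0, 0, 0], [0, -8, -3, 0, 0, 0], [0, -8, -3, 0, 0, 0]],
])

```text
clock: 1.3
eef_pos: [74.2, 279.1, 434.6]
tool_rot: [3.14, -0.0, 2.882]
force: [-1.0, 0.5, -0.3]
width: 85.4
gripper_force: 0.0
```

```bash
python3 -c "
from h import *
for b in (1.0,.7,.4,.2): delta((287*np.cos(b),287*np.sin(b),437),b)"
```

```text
at [ 74.218 279.118 434.59 ] rot [ 3.14  -0.     2.882] bearing 1.311137806463686 q [-1.43  -0.089  0.02   2.154  0.002  1.075 -0.1  ] t 1.3 F [-1.001  0.474 -0.32 ] w 85.43178926435682
  shift cm [-8.78  -1.559 -0.246] turn [ 0.001 -0.001  0.311]
at [ 74.218 279.118 434.59 ] rot [ 3.14  -0.     2.882] bearing 1.311137806463686 q [-1.43  -0.089  0.02   2.154  0.002  1.075 -0.1  ] t 1.3 F [-1.001  0.474 -0.32 ] w 85.43178926435682
  shift cm [-16.461  -5.376  -0.254] turn [ 0.001 -0.001  0.611]
at [ 74.218 279.118 434.59 ] rot [ 3.14  -0.     2.882] bearing 1.311137806463686 q [-1.43  -0.089  0.02   2.154  0.002  1.075 -0.1  ] t 1.3 F [-1.001  0.474 -0.32 ] w 85.43178926435682
  shift cm [-22.672 -11.293  -0.265] turn [ 0.001 -0.001  0.911]
at [ 74.218 279.118 434.59 ] rot [ 3.14  -0.     2.882] bearing 1.311137806463686 q [-1.43  -0.089  0.02   2.154  0.002  1.075 -0.1  ] t 1.3 F [-1.001  0.474 -0.32 ] w 85.43178926435682
  shift cm [-25.714 -16.149  -0.273] turn [ 0.001 -0.001  1.111]
```

>>> send_rows([
  [[-4.4, -0.5, -0.2, 0, 0, 0.15], [-8.8, -1.6, -0.2, 0, 0, 0.3], [-12.8, -3.2, -0.2, 0, 0, 0.45], [-16.5, -5.4, -0.2, 0, 0, 0.6], [-19.8, -8.1, -0.2, 0, 0, 0.75], [-22.7, -11.3, -0.2, 0, 0, 0.9], [-22.7, -11.3, -0.2, 0, 0, 0.9]],
])

```text
clock: 2.0
eef_pos: [267.4, 109.4, 435.8]
tool_rot: [3.141, 0.002, 1.97]
force: [0.2, 0.2, 0.2]
width: 85.3
gripper_force: 0.0
```

```bash
python3 -c "
from h import *
delta((580,265,210),0.43)"
```

```text
at [267.364 109.391 435.805] rot [3.141 0.002 1.97 ] bearing 0.39895709245440497 q [-1.015 -0.117  0.466  2.16   0.061  1.087 -0.182] t 2.0 F [0.236 0.16  0.211] w 85.28730918958041
  shift cm [ 2.231 34.838 22.601] turn [ 0.001  0.002 -0.031]
```

>>> send_rows([
  [[0.2, 4, 1, 0, 0, 0], [0.5, 8, 3, 0, 0, 0], [0.8, 12, 6, 0, 0, 0], [1.1, 16, 9, 0, 0, 0], [1.4, 20, 12, 0, 0, 0], [1.7, 24, 15, 0, 0, 0], [2, 28, 18, 0, 0, 0], [2.2, 32, 21, 0, 0, 0], [2.2, 34, 22, 0, 0, 0], [2.2, 34, 22, 0, 0, 0]],
])

```text
clock: 3.0
eef_pos: [569.1, 270.4, 211.6]
tool_rot: [-3.139, 0.001, 1.984]
force: [-0.2, -0.5, 0.1]
width: 85.4
gripper_force: 0.0
```

```bash
cat >> h.py <<'E'
import cv2
def snap(name):
    s=ctrl.read_state();d=ctrl.get_image("wrist");R=Ro.from_euler("xyz",s["tool_rot"]).as_matrix()
    E=np.eye(4);E[:3,:3]=R;E[:3,3]=s["eef_pos"];d["extrinsics"]=E@np.array(d["mount"])
    cv2.imwrite(f"pics/{name}.png",d["pixels"][:,:,::-1]);pickle.dump(d,open(name+".pkl","wb"));return d
E
python3 -c "
from h import *
delta((580,265,70),0.43)
d=snap('w1');print(d['mount'],d['fx'],d['cx'],d['cy'])"
```

```text
at [569.066 270.357 211.557] rot [-3.139  0.001  1.984] bearing 0.41328500540526425 q [-0.736  0.745  0.419  1.668 -0.387  0.814  0.268] t 3.0 F [-0.181 -0.502  0.107] w 85.35219846766519
  shift cm [-0.911  0.824 14.155] turn [-0.003  0.001 -0.017]
[[  0.      0.963   0.27   68.155]
 [  1.     -0.     -0.001  -0.885]
 [ -0.001   0.27   -0.963 -70.634]
 [  0.      0.      0.      1.   ]] 378.8306377538991 326.7998606732311 240.74113100082886
```

View pics/w1.png

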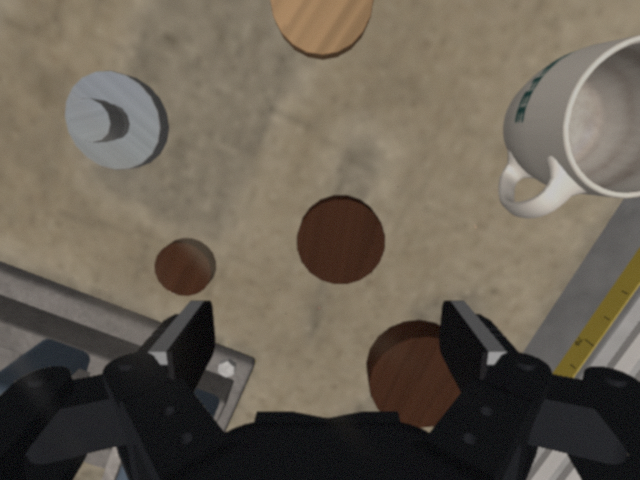

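The wrist view shows the middle dark round at (341,239) and the weight disc at about (115,120). The light round is cut off by the upper edge, around (322,7).

```bash
python3 -c "
from h import *
d=pickle.load(open('w1.pkl','rb'))
print('dark',at(d,341,239,22),'dia',np.linalg.norm(at(d,297,239,22)-at(d,385,239,22)),'weight',at(d,115,120,16),'light',at(d,322,5,18))
p=at(d,341,239,22)
delta((p[0],p[1],70),0.413)"
```

```text
dark [578.709 270.614  22.   ] dia 62.67633001713606 weight [406.868 283.69   16.   ] light [507.055 401.357  18.   ]
at [567.886 269.402 213.107] rot [-3.139  0.001  1.983] bearing 0.4124175528406153 q [-0.736  0.741  0.42   1.671 -0.387  0.815  0.268] t 3.05 F [-0.187  0.11   0.991] w 85.37981371233725
  shift cm [-0.309  1.082 14.308] turn [-0.003  0.001 -0.001]
```

```bash
cat >> h.py <<'E'
def blob(d,u,v,z,tol=18,mx=None):
    """flood-fill region at (u,v), ellipse fit of its hull -> pixel centre, world point, axes"""
    im=cv2.GaussianBlur(d["pixels"],(5,5),0).copy();m=np.zeros((482,642),np.uint8)
    cv2.floodFill(im,m,(int(u),int(v)),0,(tol,)*3,(tol,)*3,4|(255<<8)|cv2.FLOODFILL_FIXED_RANGE|cv2.FLOODFILL_MASK_ONLY)
    c=max(cv2.findContours(m[1:-1,1:-1],cv2.RETR_EXTERNAL,cv2.CHAIN_APPROX_NONE)[0],key=cv2.contourArea)
    e=cv2.fitEllipse(cv2.convexHull(c));p=at(d,*e[0],z);print("px",np.array(e[0]),np.array(e[1]),"world",p);return p
E
python3 -c "
from h import *
d=snap('w2')
for t in (15,20,25): p=blob(d,341,239,22,t)
delta((p[0],p[1],70),0.413)"
```

```text
px [342.267 238.852] [84.638 85.713] world [578.465 269.785  22.   ]
px [342.38  238.248] [85.407 87.121] world [578.355 270.227  22.   ]
px [342.376 238.259] [85.776 87.525] world [578.356 270.218  22.   ]
at [567.302 268.849 214.387] rot [-3.139  0.001  1.983] bearing 0.41176595035104246 q [-0.736  0.738  0.421  1.673 -0.386  0.816  0.268] t 3.1 F [ 0.011 -0.711  0.834] w 85.35404497054422
  shift cm [-0.307  1.101 14.436] turn [-0.002  0.001 -0.001]
```

>>> send_rows([
  [[-0.3, 1.1, 3, 0, 0, 0], [-0.3, 1.1, 6, 0, 0, 0], [-0.3, 1.1, 9, 0, 0, 0], [-0.3, 1.1, 11.5, 0, 0, 0], [-0.3, 1.1, 12.5, 0, 0, 0], [-0.3, 1.1, 12.5, 0, 0, 0], [-0.3, 1.1, 12.5, 0, 0, 0], [-0.3, 1.1, 12.5, 0, 0, 0]],
])

```text
clock: 3.9
eef_pos: [579.9, 270.8, 92.8]
tool_rot: [3.139, -0.0, 1.982]
force: [-0.3, 0.5, 1.9]
width: 85.1
gripper_force: 0.0
```

```bash
python3 -c "
from h import *
delta((578.4,270.1,70),0.413)"
```

```text
at [579.923 270.77   92.756] rot [ 3.139 -0.     1.982] bearing 0.4110559613592226 q [-0.675  0.913  0.331  1.694 -0.465  0.611  0.333] t 3.9 F [-0.276  0.52   1.865] w 85.07053974887488
  shift cm [-0.001 -0.173  2.275] turn [ 0.003 -0.    -0.002]
```

>>> send_rows([
  [[0, -0.1, 1.2, 0, 0, 0], [0, -0.1, 2.2, 0, 0, 0], [0, -0.1, 2.3, 0, 0, 0], [0, -0.1, 2.3, 0, 0, 0], [0, -0.1, 2.3, 0, 0, 0]],
])

```text
clock: 4.4
eef_pos: [578.2, 269.9, 67.8]
tool_rot: [-3.142, 0.0, 1.982]
force: [-0.2, -0.3, 0.3]
width: 85.1
gripper_force: 0.0
```

>>> send_rows([
  [[0, 0, 0, 0, 0, 0], [0, 0, 0, 0, 0, 0], [0, 0, 0, 0, 0, 0], [0, 0, 0, 0, 0, 0], [0, 0, 0, 0, 0, 0], [0, 0, 0, 0, 0, 0], [0, 0, 0, 0, 0, 0], [0, 0, 0, 0, 0, 0]],
], grip=255)

```text
clock: 5.2
eef_pos: [578.6, 270.1, 68.7]
tool_rot: [3.14, -0.0, 1.982]
force: [-0.6, -0.1, 5.7]
width: 62.0
gripper_force: 65.8
```

```bash
python3 -c "
from h import *
delta((486,-134.7,200),0.413)"
```

```text
at [578.639 270.134  68.684] rot [ 3.14  -0.     1.982] bearing 0.41090206950934294 q [-0.664  0.946  0.312  1.699 -0.478  0.572  0.344] t 5.2 F [-0.617 -0.086  5.672] w 61.98526344922051
  shift cm [-33.413 -24.645 -13.166] turn [ 0.001 -0.    -0.002]
```

>>> send_rows([
  [[0, 0, -4, 0, 0, 0], [0, 0, -8, 0, 0, 0], [0, 0, -12, 0, 0, 0], [0, 0, -15, 0, 0, 0], [-4, -3, -16, 0, 0, 0.05], [-8, -6, -16, 0, 0, 0.1], [-12, -9, -16, 0, 0, 0.15], [-16, -12, -16, 0, 0, 0.2], [-20, -15, -16, 0, 0, 0.25], [-20, -15, -16, 0, 0, 0.25]],
])

```text
clock: 6.2
eef_pos: [518.3, 18.5, 228.4]
tool_rot: [-3.14, 0.004, 1.719]
force: [0.1, 1.0, -1.0]
width: 62.0
gripper_force: 66.0
```

```bash
python3 -c "
from h import *
delta((486,-185,230),0.0)"
```

```text
at [518.279  18.511 228.377] rot [-3.14   0.004  1.719] bearing 0.14833004238239955 q [-0.409  0.595  0.477  1.967 -0.416  0.678  0.476] t 6.2 F [ 0.094  1.015 -0.969] w 61.98730032187003
  shift cm [-19.651  -6.2    -0.067] turn [-0.002  0.004  0.148]
```

>>> send_rows([
  [[-4, -1.2, 0, 0, 0, 0.05], [-8, -2.5, 0, 0, 0, 0.1], [-12, -3.7, 0, 0, 0, 0.15], [-16, -5, 0, 0, 0, 0.15], [-19, -6, 0, 0, 0, 0.15], [-19.6, -6.2, 0, 0, 0, 0.15], [-19.6, -6.2, 0, 0, 0, 0.15], [-19.6, -6.2, 0, 0, 0, 0.15], [-19.6, -6.2, 0, 0, 0, 0.15]],
])

```text
clock: 7.1
eef_pos: [491.1, -174.7, 227.6]
tool_rot: [-3.141, -0.001, 1.585]
force: [0.1, -0.4, -1.1]
width: 62.1
gripper_force: 65.9
```

```bash
python3 -c "
from h import *
d=snap('w3');delta((486,-134.7,109),0)"
```

```text
at [ 491.133 -174.819  227.669] rot [-3.141 -0.001  1.585] bearing 0.013892299889119917 q [-0.028  0.6    0.478  1.961 -0.426  0.681  0.73 ] t 7.15 F [-0.22   0.676 -0.895] w 62.29627908839923
  shift cm [ 4.007 -0.454 11.871] turn [-0.    -0.001  0.014]
```

View pics/w3.png

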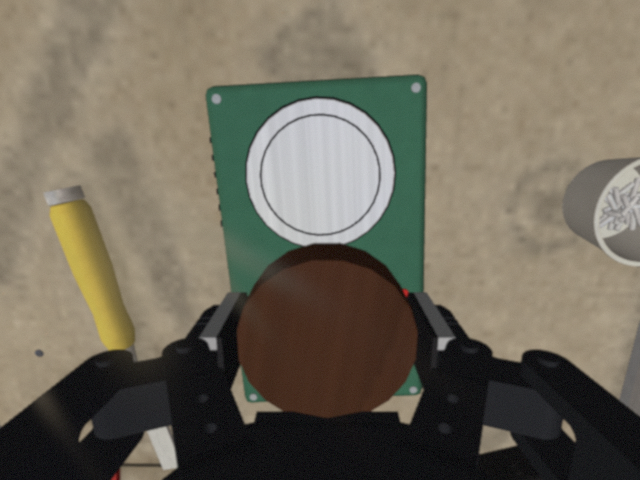

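The engraved ring is centred at about (320.5,174.5). The top face of the held disc is centred at about (328,334).

```bash
python3 -c "
from h import *
d=pickle.load(open('w3.pkl','rb'))
for q in((320.5,174.5),(320.5,173)):print('plate',at(d,*q,40))
z=227.6-69+22
P=[at(d,*q,z) for q in((238,330),(418,330),(328,255),(328,415))];print(P)
print('disc ctr',(P[0][0]+P[1][0])/2,(P[2][1]+P[3][1])/2)
blob(d,328,330,z,25)
p=at(d,320.5,174,40);delta((p[0],p[1],125),0.014)"
```

```text
plate [ 485.604 -132.464   40.   ]
plate [ 485.595 -131.462   40.   ]
[array([ 459.726, -172.116,  180.6  ]), array([ 521.874, -171.246,  180.6  ]), array([ 490.392, -144.518,  180.6  ]), array([ 491.32 , -206.614,  180.6  ])]
disc ctr 490.7997424420913 -175.5661091523731
px [323.411 338.912] [171.998 195.297] world [ 489.254 -175.145  180.6  ]
at [ 491.133 -174.819  227.669] rot [-3.141 -0.001  1.585] bearing 0.013892299889119917 q [-0.028  0.6    0.478  1.961 -0.426  0.681  0.73 ] t 7.15 F [-0.22   0.676 -0.895] w 62.29627908839923
  shift cm [ 4.266 -0.49  10.271] turn [-0.    -0.001 -0.   ]
```

>>> send_rows([
  [[2, -0.3, 0, 0, 0, 0], [4.25, -0.5, 1, 0, 0, 0], [4.25, -0.5, 4, 0, 0, 0], [4.25, -0.5, 7, 0, 0, 0], [4.25, -0.5, 9.5, 0, 0, 0], [4.25, -0.5, 10.3, 0, 0, 0], [4.25, -0.5, 10.3, 0, 0, 0], [4.25, -0.5, 10.3, 0, 0, 0], [4.25, -0.5, 10.3, 0, 0, 0]],
])

```text
clock: 8.05
eef_pos: [486.0, -134.4, 126.0]
tool_rot: [3.139, 0.001, 1.582]
force: [-0.5, -0.4, -0.9]
width: 62.2
gripper_force: 65.9
```

```bash
python3 -c "
from h import *
delta((485.6,-132.2,109),0.014)"
```

```text
at [ 486.011 -134.36   126.046] rot [3.139 0.001 1.582] bearing 0.011232318662551718 q [-0.002  0.741  0.327  2.067 -0.564  0.417  0.778] t 8.05 F [-0.505 -0.432 -0.938] w 62.24056152967672
  shift cm [ 0.217 -0.042  1.704] turn [ 0.002  0.001 -0.003]
```

>>> send_rows([
  [[0.15, 0, 0.8, 0, 0, 0], [0.15, 0, 1.3, 0, 0, 0], [0.15, 0, 1.5, 0, 0, 0], [0.15, 0, 1.6, 0, 0, 0], [0.15, 0, 1.65, 0, 0, 0], [0.15, 0, 1.7, 0, 0, 0], [0.15, 0, 1.7, 0, 0, 0], [0.15, 0, 1.7, 0, 0, 0]],
])

```text
clock: 8.85
eef_pos: [485.0, -132.7, 108.6]
tool_rot: [3.142, -0.001, 1.582]
force: [-1.9, 0.2, 8.0]
width: 62.3
gripper_force: 67.2
```

>>> send_rows([
  [[0, 0, 0, 0, 0, 0], [0, 0, 0, 0, 0, 0], [0, 0, 0, 0, 0, 0], [0, 0, 0, 0, 0, 0], [0, 0, 0, 0, 0, 0], [0, 0, -1, 0, 0, 0], [0, 0, -4, 0, 0, 0], [0, 0, -8, 0, 0, 0], [0, 0, -12, 0, 0, 0], [0, 0, -12, 0, 0, 0]],
], grip=0)

```text
clock: 9.85
eef_pos: [487.5, -133.9, 232.9]
tool_rot: [3.133, 0.002, 1.581]
force: [0.4, -0.5, 0.7]
width: 85.2
gripper_force: 0.0
```

```bash
python3 -c "
from h import *
delta((500,100,230),0.4)
delta((495,385,215),0.4)"
```

```text
at [ 487.501 -133.933  232.93 ] rot [3.133 0.002 1.581] bearing 0.010574848745449878 q [-0.124  0.573  0.501  2.005 -0.44   0.66   0.671] t 9.85 F [ 0.409 -0.543  0.669] w 85.16331497632892
  shift cm [23.379  1.495  0.251] turn [ 0.008  0.004 -0.389]
at [ 487.501 -133.933  232.93 ] rot [3.133 0.002 1.581] bearing 0.010574848745449878 q [-0.124  0.573  0.501  2.005 -0.44   0.66   0.671] t 9.85 F [ 0.409 -0.543  0.669] w 85.16331497632892
  shift cm [51.887  1.282  1.682] turn [ 0.008  0.004 -0.389]
```

>>> send_rows([
  [[0, 0, -4, 0, 0, 0], [0.8, -3, -8, 0, 0, 0], [1.6, -6, -11, 0, 0, 0], [2.5, -9, -14, 0, 0, 0], [3.5, -12, -17, 0, 0, 0], [4.5, -15, -19, 0, 0, 0], [5.2, -18, -20, 0, 0, 0], [5.7, -20.5, -20, 0, 0, 0], [5.7, -20.5, -20, 0, 0, 0]],
])

```text
clock: 10.75
eef_pos: [276.3, -77.7, 427.7]
tool_rot: [-3.141, -0.004, 1.583]
force: [0.1, 0.2, 0.6]
width: 84.8
gripper_force: 0.0
```

```bash
python3 -c "
from h import *
for b in np.arange(-.1,.9,.15): delta((290*np.cos(b),290*np.sin(b),437),b+.26)" | grep -v "^at" ; python3 -c "
from h import *
delta((300,0,430))"
```

```text
shift cm [ 4.857  1.284 -0.915] turn [-0.    -0.004 -0.147]
  shift cm [ 9.2    1.447 -0.9  ] turn [-0.    -0.004 -0.297]
  shift cm [13.519  0.96  -0.885] turn [ 0.    -0.004 -0.447]
  shift cm [17.716 -0.167 -0.869] turn [ 0.    -0.004 -0.597]
  shift cm [21.697 -1.909 -0.854] turn [ 0.001 -0.004 -0.747]
  shift cm [25.374 -4.226 -0.839] turn [ 0.001 -0.004 -0.897]
  shift cm [28.663 -7.067 -0.826] turn [ 0.001 -0.004 -1.047]
at [276.317 -77.651 427.683] rot [-3.141 -0.004  1.583] bearing 0.01260705552659029 q [-0.551 -0.132  0.64   2.181  0.086  1.069  0.056] t 10.75 F [0.126 0.202 0.573] w 84.76760351145796
  shift cm [ 7.735  2.466 -0.206] turn [-0.001 -0.004 -0.   ]
```

>>> send_rows([
  [[4.8, 1.3, -0.9, 0, 0, -0.15], [9.2, 1.4, -0.9, 0, 0, -0.3], [13.5, 1, -0.9, 0, 0, -0.45], [17.7, -0.2, -0.9, 0, 0, -0.6], [21.7, -1.9, -0.9, 0, 0, -0.75], [25.4, -4.2, -0.9, 0, 0, -0.9], [28.7, -7.1, -0.9, 0, 0, -1.05], [28.7, -7.1, -0.9, 0, 0, -1.05]],
])

```text
clock: 11.55
eef_pos: [203.0, 211.6, 436.7]
tool_rot: [-3.141, -0.001, 2.643]
force: [0.7, -0.4, 1.1]
width: 85.5
gripper_force: 0.0
```

```bash
python3 -c "
from h import *
for b in np.arange(.95,1.3,.15): delta((290*np.cos(b),290*np.sin(b),437),b+.26)
delta((495,395,215))"
```

```text
at [202.99  211.649 436.67 ] rot [-3.141 -0.001  2.643] bearing 1.0722263980314273 q [-1.032 -0.085  0.119  2.143  0.01   1.083  0.154] t 11.55 F [ 0.732 -0.429  1.073] w 85.50045719001446
  shift cm [ 4.172  0.489 -0.027] turn [-0.    -0.001 -0.138]
at [202.99  211.649 436.67 ] rot [-3.141 -0.001  2.643] bearing 1.0722263980314273 q [-1.032 -0.085  0.119  2.143  0.01   1.083  0.154] t 11.55 F [ 0.732 -0.429  1.073] w 85.50045719001446
  shift cm [ 8.513  0.694 -0.021] turn [ 0.    -0.001 -0.288]
at [202.99  211.649 436.67 ] rot [-3.141 -0.001  2.643] bearing 1.0722263980314273 q [-1.032 -0.085  0.119  2.143  0.01   1.083  0.154] t 11.55 F [ 0.732 -0.429  1.073] w 85.50045719001446
  shift cm [12.836  0.248 -0.014] turn [ 0.    -0.001 -0.438]
at [202.99  211.649 436.67 ] rot [-3.141 -0.001  2.643] bearing 1.0722263980314273 q [-1.032 -0.085  0.119  2.143  0.01   1.083  0.154] t 11.55 F [ 0.732 -0.429  1.073] w 85.50045719001446
  shift cm [-16.911  30.07   22.137] turn [-0.    -0.001 -0.   ]
```

```bash
cat > arm.py <<'E'
import numpy as np
from scipy.optimize import least_squares
from scipy.spatial.transform import Rotation as Ro
D=[([-1.377,.629,.038,1.518,-.027,.996,-.02],[166.8,627.7,303],1.3115),
([-1.418,.083,.034,2.074,-.004,.986,-.071],[94.1,353.2,404.7],1.311),
([-1.43,-.089,.02,2.154,.002,1.075,-.1],[74.2,279.1,434.6],1.311),
([-1.015,-.117,.466,2.16,.061,1.087,-.182],[267.4,109.4,435.8],.399),
([-.736,.745,.419,1.668,-.387,.814,.268],[569.1,270.4,211.6],.413),
([-.675,.913,.331,1.694,-.465,.611,.333],[579.9,270.8,92.8],.411),
([-.409,.595,.477,1.967,-.416,.678,.476],[518.3,18.5,228.4],.148),
([-.028,.6,.478,1.961,-.426,.681,.73],[491.1,-174.7,227.6],.014),
([-.002,.741,.327,2.067,-.564,.417,.778],[486,-134.4,126],.011),
([-.124,.573,.501,2.005,-.44,.66,.671],[487.5,-133.9,232.9],.0106),
([-.551,-.132,.64,2.181,.086,1.069,.056],[276.3,-77.7,427.7],.0126),
([-1.032,-.085,.119,2.143,.01,1.083,.154],[203,211.6,436.7],1.0722)]
S=[-1,1,1,1,1,1,1]
def fk(q,p,s):
    e=np.eye(3);r=lambda a,t:Ro.from_rotvec(t*e[a])
    R=r(2,s[0]*q[0])*r(1,q[1]);P=np.array([0,0,p[0]])
    P=P+R.apply([p[4],p[6],p[1]]);E=P
    R=R*r(2,s[1]*q[2])*r(1,q[3]);P=P+R.apply([p[5],p[7],p[2]]);W=P
    R=R*r(2,s[2]*q[4])*r(1,q[5]);P=P+R.apply([p[8],p[9],p[3]])
    R=R*r(2,s[3]*q[6]);return P,R,E,W
if __name__=="__main__":
    import itertools
    for s in itertools.product([-1],[1,-1],[1,-1],[1,-1]):
        def res(p):
            o=[]
            for q,x,b in D:
                P,R,_,_=fk(q,p,s);o+=list((P-x)/10)
                o+=list(20*(R.apply([0,0,1])-[0,0,-1]))
            return np.array(o)
        f=least_squares(res,[300,550,390,240,0,0,0,0,0,0])
        print(s,f.cost,np.round(f.x,0), [round(float(np.arctan2(*fk(q,f.x,s)[1].apply([0,1,0])[1::-1])-b),3) for q,x,b in D[:12:3]])
E
python3 arm.py
```

```text
(-1, 1, 1, 1) 436.79202033887765 [-4726.   508.   241. -4817.   323.    25.  -345.   425.   171.  -203.] [1.702, -3.48, 2.092, 1.798]
(-1, 1, 1, -1) 436.79202033887765 [-4726.   508.   241. -4817.   323.    25.  -345.   425.   171.  -203.] [1.662, 2.44, -3.239, -3.143]
(-1, 1, -1, 1) 671.7229266034346 [ -12.  562.  451. -353.  307.  269. -283. -229.  215.  408.] [1.672, -3.422, 1.359, 1.025]
(-1, 1, -1, -1) 671.7229266034346 [ -12.  562.  451. -353.  307.  269. -283. -229.  215.  408.] [1.632, 2.496, 2.402, 2.478]
(-1, -1, 1, 1) 319.24103213076677 [ 60. 558. 380.   2.   1.  -2. -12. -16.  -1.   0.] [1.64, 1.878, 1.262, 0.89]
(-1, -1, 1, -1) 319.2410321307667 [ 60. 558. 380.   2.   1.  -2. -12. -16.  -1.   0.] [1.6, 1.512, 2.304, 2.344]
(-1, -1, -1, 1) 0.03342049667510311 [351. 559. 382. 292.   0.   0. -12. -17.   0.   0.] [1.611, 1.934, 0.62, 0.228]
(-1, -1, -1, -1) 0.033420496675103106 [351. 559. 382. 292.   0.   0. -12. -17.   0.   0.] [1.571, 1.57, 1.572, 1.57]
```

```bash
cat >> arm.py <<'E'
p0=[351,559,382,292,0,0,-12,-17,0,0];s0=(-1,-1,-1,-1)
def F(q):return fk(q,p0,s0)
def jac(q):
    P,R,_,_=F(q);J=np.zeros((6,7))
    for i in range(7):
        d=np.array(q,float);d[i]+=1e-5;P2,R2,_,_=F(d);J[:3,i]=(P2-P)/1e-2;J[3:,i]=(R2*R.inv()).as_rotvec()/1e-5
    return J   # metres
def pose(p,b):
    Y=np.array([np.cos(b),np.sin(b),0]);Z=np.array([0,0,-1.]);return np.array(p,float),Y,Z
def follow(q,wps,n=40):
    """wps: list of (p, bearing of closing axis); min-norm tracking"""
    q=np.array(q,float);P,R,_,_=F(q);off=np.pi/2
    y=R.apply([0,1,0]);x=R.apply([1,0,0])
    b=np.arctan2(x[1],x[0])  # check
    C=[]
    cur=(P,yaw(q))
    for p,b in wps:
        a=(np.array(cur[0]),cur[1])
        for k in range(1,n+1):
            tp=a[0]+(np.array(p)-a[0])*k/n;tb=a[1]+(b-a[1])*k/n
            for _ in range(2):
                P,R,_,_=F(q);e=np.r_[(tp-P)/1e3,0,0,0]
                zt=np.cross(R.apply([0,0,1]),[0,0,-1]);e[3:]=zt;e[5]+=tb-yaw(q)
                q=q+np.linalg.pinv(jac(q))@e
            C.append(clear(q))
        cur=(p,b)
    return q,min(C)
def yaw(q):
    v=F(q)[1].apply([0,1,0]);return np.arctan2(v[1],v[0])-np.pi/2
def segd(a,b,c,d):
    t=np.linspace(0,1,60)[:,None];A=a+(b-a)*t;B=c+(d-c)*t
    return np.linalg.norm(A[:,None]-B[None],axis=2).min()
PA=np.array([173,314.5,0]);PB=np.array([430,475,900])
def clear(q):
    P,R,E,W=F(q);S=np.array([0,0,351.]);return min(segd(S,E,PA,PB),segd(E,W,PA,PB),segd(W,P,PA,PB))
E
python3 - <<'E'
from arm import *
np.set_printoptions(precision=3,suppress=True)
def arc(b0,b1,r,z,dy,n=8):return [((r*np.cos(b),r*np.sin(b),z),b+dy) for b in np.linspace(b0,b1,n)]
print([clear(d[0]) for d in D])
q,c=follow(D[2][0],arc(1.311,.389,289,436,0));print("swing1",q,c,D[3][0])
q,c=follow(D[9][0],[((276,-78,428),.0126)]);print("retr",q,D[10][0])
q,c=follow(D[10][0],arc(-.27,.806,292,436,.266));print("swing2",q,D[11][0])
q,c=follow(D[11][0],[((503,400,230),1.07)]);print("ext",q,c)
q,c=follow(q,[((503,400,70),1.07)]);print("down",q,c)
for B in(1.1,1.4,1.7):
    q,c=follow(D[11][0],arc(.806,B,292,436,.266)+arc(B,.7,292,436,.266)[1:]);q,c=follow(q,[((503,400,230),1.0),((503,400,70),1.0)]);print(B,q,c)
E
```

```text
[np.float64(239.87185475641624), np.float64(187.6795693600125), np.float64(236.20334324836307), np.float64(279.646068358545), np.float64(179.73275851650305), np.float64(163.77739180959168), np.float64(350.1834113279008), np.float64(439.9250946820017), np.float64(429.2234173583952), np.float64(431.1899357901486), np.float64(444.9202299156803), np.float64(196.2509993693477)]
swing1 [-1.015 -0.117  0.463  2.159  0.059  1.088 -0.192] 194.1556859469966 [-1.015, -0.117, 0.466, 2.16, 0.061, 1.087, -0.182]
retr [-0.52  -0.13   0.609  2.182  0.085  1.068  0.056] [-0.551, -0.132, 0.64, 2.181, 0.086, 1.069, 0.056]
swing2 [-1.035 -0.087  0.117  2.147  0.012  1.081  0.148] [-1.032, -0.085, 0.119, 2.143, 0.01, 1.083, 0.154]
ext [-0.806  0.704  0.15   1.614 -0.131  0.834  0.467] 100.60575410424308
down [-0.779  0.925  0.105  1.681 -0.162  0.544  0.493] 93.6148100635425
1.1 [-0.785  0.926  0.115  1.681 -0.178  0.545  0.437] 91.84146183971504
1.4 [ -252.592   529.047 -1142.428  -230.78    152.652   -13.663  1336.467] 3.7967417230753817
1.7 [ -245.631   561.382  1187.743  -667.692  -644.383   -77.996 -2214.845] 9.156496560429984
```

```bash
cat > s.py <<'E'
from arm import *
import itertools,warnings
np.set_printoptions(precision=3,suppress=True)
def pt(r,z,b):return (r*np.cos(b),r*np.sin(b),z)
def arc(b0,b1,r0,r1,z0,z1,y0,y1,n=5):return [(pt(r0+(r1-r0)*t,z0+(z1-z0)*t,b0+(b1-b0)*t),y0+(y1-y0)*t) for t in np.linspace(0,1,n)]
out=[]
q0=D[11][0]
for b1,r2,z2,yf,r3 in itertools.product((.806,.3,-.2),(290,450,560),(300,500,650),(.5,1.07,1.8),(290,)):
  try:
    # go right at (r2,z2), retract, swing left to .8, extend
    w=arc(.806,.5,290,290,436,436,1.07,.8,3)+arc(.5,b1,290,r2,436,z2,.8,b1,4)
    w+=arc(b1,b1,r2,290,z2,436,b1,b1+.25,3)+arc(b1,.8,290,290,436,436,b1+.25,1.07)
    q,c=follow(q0,w,8);q,c2=follow(q,[((503,400,230),yf),((503,400,70),yf)],12)
    if np.abs(q).max()<3: out.append((c2,c,b1,r2,z2,yf,q))
  except Exception:pass
out.sort(key=lambda o:-o[0])
for o in out[:6]:print(*[np.round(x,2) for x in o])
# alternative: direct with yaw variation, two stage
for yf in(-.6,0,.5,1.07,1.6,2.1):
    q,c=follow(q0,[((503,400,230),yf),((503,400,70),yf)],20);print(yf,q,c)
E
timeout 300 python3 s.py
```

```text
95.32 196.59 -0.2 560 300 1.07 [-0.77  0.92  0.1   1.68 -0.15  0.54  0.48]
95.01 196.59 -0.2 560 500 1.07 [-0.77  0.92  0.1   1.68 -0.15  0.54  0.48]
94.94 196.59 -0.2 450 300 1.07 [-0.77  0.92  0.1   1.68 -0.15  0.54  0.48]
94.55 196.59 -0.2 560 650 1.07 [-0.78  0.92  0.1   1.68 -0.15  0.54  0.49]
94.24 196.59 -0.2 450 500 1.07 [-0.78  0.92  0.1   1.68 -0.16  0.54  0.49]
93.62 196.59 -0.2 290 300 1.07 [-0.78  0.92  0.1   1.68 -0.16  0.54  0.49]
-0.6 [-0.897  0.948  0.309  1.685 -0.467  0.582 -0.915] 57.38846366772982
0 [-0.854  0.937  0.234  1.684 -0.359  0.563 -0.407] 70.62324939981913
0.5 [-0.82   0.931  0.174  1.683 -0.269  0.552  0.016] 81.3167437687688
1.07 [-0.78   0.925  0.108  1.681 -0.166  0.544  0.497] 93.11276498015563
1.6 [   9.459   -0.433   18.261  103.491   47.709  -31.745 -160.031] 37.699463527947906
2.1 [-3391.766   -86.178  4516.644   285.889 -1337.698   106.873   -69.635] 48.83148106119477
```

```bash
sed -i 's/e\[5\]+=tb-yaw(q)/e[5]+=(tb-yaw(q)+np.pi)%(2*np.pi)-np.pi/' arm.py
python3 - <<'E'
from arm import *
np.set_printoptions(precision=3,suppress=True)
for yf in(1.07,1.6,2.1,2.6,3):
    q,c=follow(D[11][0],[((203,212,437),yf),((503,400,230),yf),((503,400,70),yf)] ,20)
    q2,c2=follow(D[11][0],[((503,400,230),yf),((503,400,70),yf)] ,20);print(yf,q,c,q2,c2)
E
python3 -c "
from h import *
delta((492,388,230),2.4)"
```

```text
1.07 [-0.78   0.925  0.107  1.681 -0.165  0.544  0.496] 93.29914465494515 [-0.78   0.925  0.108  1.681 -0.166  0.544  0.497] 93.11276497999182
1.6 [-0.794  0.927  0.13   1.682 -0.201  0.546  1.057] 89.16297903097895 [-0.744  0.922  0.047  1.68  -0.072  0.541  0.945] 102.89068149694799
2.1 [-0.807  0.929  0.153  1.682 -0.235  0.549  1.587] 85.16909822260803 [-0.711  0.921 -0.011  1.679  0.017  0.542  1.369] 102.8906630404153
2.6 [-0.82   0.931  0.176  1.683 -0.271  0.552  2.117] 81.0720822190414 [-0.677  0.921 -0.068  1.678  0.104  0.547  1.793] 102.89064107841924
3 [-0.832  0.933  0.195  1.683 -0.3    0.555  2.542] 77.71035463379496 [-0.649  0.922 -0.114  1.677  0.174  0.553  2.133] 102.8906217153032
at [202.99  211.649 436.67 ] rot [-3.141 -0.001  2.643] bearing 1.0722263980314273 q [-1.032 -0.085  0.119  2.143  0.01   1.083  0.154] t 11.55 F [ 0.732 -0.429  1.073] w 85.50045719001446
  shift cm [-16.98   29.312  20.637] turn [ 0.001 -0.001 -1.328]
```

```bash
python3 - <<'E'
from arm import *
np.set_printoptions(precision=3,suppress=True)
q=D[11][0]
for wp in [((235,178,437),.92),((370,265,380),1.5),((480,350,280),2.1),((500,385,230),2.4),((505,402,70),2.4)]:
    q,c=follow(q,[wp],20);print(wp,q,c)
E
python3 -c "
from h import *
for wp in [((235,178,437),.92),((370,265,380),1.5),((480,350,280),2.1),((500,385,230),2.4)]: delta(*wp)" | grep shift
```

```text
((235, 178, 437), 0.92) [-0.961 -0.086  0.195  2.142  0.019  1.084  0.144] 197.09500996959076
((370, 265, 380), 1.5) [-0.848  0.26   0.207  1.932 -0.065  0.957  0.89 ] 146.36921434499212
((480, 350, 280), 2.1) [-0.703  0.574  0.038  1.707 -0.027  0.862  1.446] 134.95816221353206
((500, 385, 230), 2.4) [-0.038  1.145 -1.466  1.623  1.148  1.454  7.07 ] 138.05585973513135
((505, 402, 70), 2.4) [-0.064  1.568 -1.641  1.648  1.563  1.641 13.254] 176.0177991452285
  shift cm [-4.42  -1.425 -0.039] turn [-0.    -0.001  0.152]
  shift cm [-12.125  12.673   5.647] turn [ 0.    -0.001 -0.428]
  shift cm [-17.736  25.399  15.637] turn [ 0.001 -0.001 -1.028]
  shift cm [-17.826  29.431  20.636] turn [ 0.001 -0.001 -1.328]
```

>>> send_rows([
  [[-4.4, -1.4, 0, 0, 0, 0.13], [-6.3, 2.1, 1.4, 0, 0, 0], [-8.3, 5.6, 2.8, 0, 0, -0.14], [-10.2, 9.2, 4.2, 0, 0, -0.28], [-12.1, 12.7, 5.6, 0, 0, -0.43], [-13.5, 15.9, 8.1, 0, 0, -0.57], [-14.9, 19, 10.6, 0, 0, -0.72], [-16.3, 22.2, 13.1, 0, 0, -0.87], [-17.7, 25.4, 15.6, 0, 0, -1.02], [-17.7, 25.4, 15.6, 0, 0, -1.02]],
])

```text
clock: 12.55
eef_pos: [486.4, 343.5, 275.3]
tool_rot: [-3.14, -0.005, -2.631]
force: [-1.2, -1.3, 0.2]
width: 85.6
gripper_force: 0.0
```

```bash
python3 -c "
from h import *
delta((500,385,215),2.4)
from arm import clear
print(clear(ctrl.read_state()['qpos']))"
```

```text
at [486.36  343.508 275.314] rot [-3.14  -0.005 -2.631] bearing 2.0815455419773947 q [-0.714  0.584  0.081  1.704 -0.058  0.861  1.473] t 12.55 F [-1.165 -1.268  0.151] w 85.6115052713027
  shift cm [-3.25   2.962  6.01 ] turn [-0.001 -0.005 -0.318]
141.40565050817395
```

>>> send_rows([
  [[-1, 1, 2, 0, 0, -0.1], [-2, 2, 4, 0, 0, -0.2], [-3.2, 3, 6, 0, 0, -0.32], [-3.2, 3, 6, 0, 0, -0.32], [-3.2, 3, 6, 0, 0, -0.32], [-3.2, 3, 6, 0, 0, -0.32]],
])

```text
clock: 13.15
eef_pos: [497.8, 384.2, 222.0]
tool_rot: [-3.14, 0.001, -2.315]
force: [-0.3, -0.7, 0.1]
width: 85.2
gripper_force: 0.0
```

```bash
python3 -c "
from h import *
d=snap('w4')
delta((505,402,90),2.4)
E=np.linalg.inv(d['extrinsics']);c=E@[506,402,18,1];u=d['cx']-d['fx']*c[0]/c[2];v=d['cy']+d['fy']*c[1]/c[2];print(u,v)
for t in (25,35,45): blob(d,u,v,18,t)
from arm import clear
print(clear(ctrl.read_state()['qpos']))"
```

```text
at [497.761 384.406 222.174] rot [-3.14   0.001 -2.314] bearing 2.3981993725806134 q [-0.697  0.689 -0.009  1.659  0.01   0.792  1.687] t 13.2 F [-0.615 -0.092 -0.081] w 85.30377558081511
  shift cm [-1.771  0.673 13.219] turn [-0.001  0.001 -0.002]
334.81148541862086 254.15378575680649
px [313.59  177.307] [519.969 755.323] world [478.219 348.772  18.   ]
px [314.417 176.827] [521.718 758.892] world [477.547 348.924  18.   ]
px [320.501 188.079] [498.864 885.581] world [479.829 357.811  18.   ]
122.54533259973144
```

Flood fill leaked into the bench, so I'll view the picture.

View pics/w4.png

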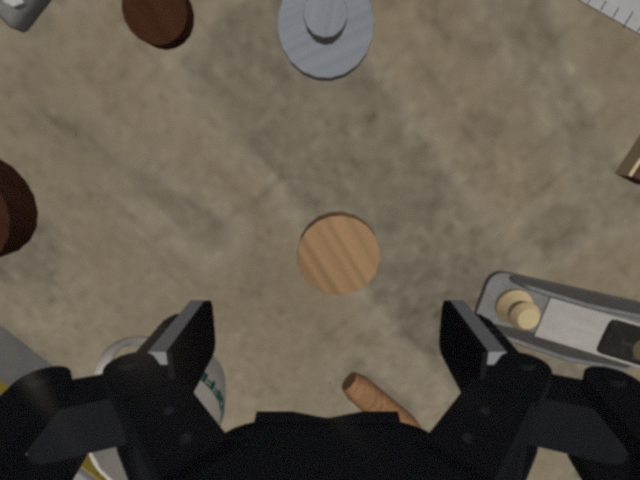

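The light round's top face is centred at about (339,253.5). The hand plane and mug are clear of the fingers.

```bash
python3 -c "
from h import *
d=pickle.load(open('w4.pkl','rb'))
p=at(d,339,253.5,18);print(p,at(d,315,-5,16),at(d,325,30,16))
delta((p[0],p[1],68.7),2.4)"
```

```text
[503.305 403.769  18.   ] [398.408 264.867  16.   ] [407.359 284.031  16.   ]
at [497.761 384.406 222.174] rot [-3.14   0.001 -2.314] bearing 2.3981993725806134 q [-0.697  0.689 -0.009  1.659  0.01   0.792  1.687] t 13.2 F [-0.615 -0.092 -0.081] w 85.30377558081511
  shift cm [-1.784  0.919 15.348] turn [-0.001  0.001 -0.002]
```

>>> send_rows([
  [[-1.8, 0.9, 3, 0, 0, 0], [-1.8, 0.9, 6, 0, 0, 0], [-1.8, 0.9, 9, 0, 0, 0], [-1.8, 0.9, 12, 0, 0, 0], [-1.8, 0.9, 13.5, 0, 0, 0], [-1.8, 0.9, 13.5, 0, 0, 0], [-1.8, 0.9, 13.5, 0, 0, 0], [-1.8, 0.9, 13.5, 0, 0, 0]],
])

```text
clock: 14.0
eef_pos: [503.7, 405.4, 87.9]
tool_rot: [-3.141, 0.003, -2.312]
force: [0.1, 0.6, 0.2]
width: 85.3
gripper_force: 0.0
```

```bash
python3 -c "
from h import *
delta((503.3,403.8,69),2.4)"
```

```text
at [503.704 405.415  87.854] rot [-3.141  0.003 -2.312] bearing 2.4006150864910043 q [-0.716  0.896 -0.01   1.668  0.014  0.574  1.667] t 14.0 F [0.13  0.575 0.195] w 85.34811432040081
  shift cm [ 0.153 -0.078  1.885] turn [-0.     0.003  0.001]
```

>>> send_rows([
  [[0.1, -0.05, 1, 0, 0, 0], [0.1, -0.05, 1.7, 0, 0, 0], [0.1, -0.05, 1.9, 0, 0, 0], [0.1, -0.05, 1.9, 0, 0, 0], [0.1, -0.05, 1.9, 0, 0, 0]],
])

```text
clock: 14.5
eef_pos: [502.4, 403.7, 66.8]
tool_rot: [3.142, -0.0, -2.311]
force: [0.2, 0.0, 0.2]
width: 85.5
gripper_force: 0.0
```

>>> send_rows([
  [[0, 0, 0, 0, 0, 0], [0, 0, 0, 0, 0, 0], [0, 0, 0, 0, 0, 0], [0, 0, 0, 0, 0, 0], [0, 0, 0, 0, 0, 0], [0, 0, 0, 0, 0, 0], [0, 0, 0, 0, 0, 0]],
], grip=255)

```text
clock: 15.2
eef_pos: [502.8, 404.0, 67.6]
tool_rot: [-3.141, 0.001, -2.311]
force: [-1.2, 0.4, 5.9]
width: 62.1
gripper_force: 65.5
```

```bash
python3 -c "
from h import *
delta((500,385,220),2.2)
delta((495,200,230),2.0)
delta((490,0,230),1.6)
s=ctrl.read_state()['qpos']
from arm import *
q=s
for wp in [((500,385,220),2.4),((495,200,230),2.0),((490,0,230),1.57),((486,-175,230),1.57)]:
    q,c=follow(q,[wp],20);print(wp,q,c)"
```

```text
at [502.762 403.959  67.601] rot [-3.141  0.001 -2.311] bearing 2.4010661791828127 q [-0.715  0.926 -0.01   1.673  0.015  0.541  1.668] t 15.2 F [-1.22   0.354  5.853] w 62.05181519427105
  shift cm [  1.567  -1.078 -15.242] turn [-0.     0.001  0.201]
at [502.762 403.959  67.601] rot [-3.141  0.001 -2.311] bearing 2.4010661791828127 q [-0.715  0.926 -0.01   1.673  0.015  0.541  1.668] t 15.2 F [-1.22   0.354  5.853] w 62.05181519427105
  shift cm [ 15.558 -13.191 -16.257] turn [0.    0.001 0.401]
at [502.762 403.959  67.601] rot [-3.141  0.001 -2.311] bearing 2.4010661791828127 q [-0.715  0.926 -0.01   1.673  0.015  0.541  1.668] t 15.2 F [-1.22   0.354  5.853] w 62.05181519427105
  shift cm [ 30.657 -26.315 -16.274] turn [0.    0.001 0.801]
((500, 385, 220), 2.4) [-0.04   1.154 -1.454  1.631  1.158  1.44   7.065] 124.66416267760924
((495, 200, 230), 2.0) [ 0.245  1.541 -2.069  1.897  1.367  2.03  12.859] 177.67205941524185
((490, 0, 230), 1.57) [ 0.224  1.915 -2.831  2.023  1.272  2.836 18.653] 277.62346018816874
((486, -175, 230), 1.57) [ 0.362  1.957 -3.131  1.961  1.266  3.131 18.902] 409.32715309231935
```

>>> send_rows([
  [[0, 0, -4, 0, 0, 0], [0, 0, -8, 0, 0, 0], [0.5, -0.4, -12, 0, 0, 0], [1.5, -1.1, -16, 0, 0, 0.1], [5, -4, -16.3, 0, 0, 0.2], [8.5, -7, -16.3, 0, 0, 0.3], [12, -10, -16.3, 0, 0, 0.4], [15.5, -13, -16.3, 0, 0, 0.5], [19, -16, -16.3, 0, 0, 0.6], [22.5, -19, -16.3, 0, 0, 0.7]],
])

```text
clock: 16.2
eef_pos: [490.2, 107.6, 229.8]
tool_rot: [-3.142, -0.0, -3.015]
force: [1.0, -0.1, -0.8]
width: 62.0
gripper_force: 65.7
```

```bash
python3 -c "
from h import *
delta((530,-132,235),1.57)"
```

```text
at [490.238 107.609 229.815] rot [-3.142 -0.    -3.015] bearing 1.6970925703960056 q [-0.382  0.532  0.159  2.004 -0.14   0.615  1.567] t 16.2 F [ 1.049 -0.065 -0.79 ] w 61.99033262987052
  shift cm [ -0.926 -24.271  -0.518] turn [-0.    -0.     0.127]
```

>>> send_rows([
  [[0, -4, -0.5, 0, 0, 0.05], [0, -8, -0.5, 0, 0, 0.1], [-0.3, -12, -0.5, 0, 0, 0.13], [-0.5, -16, -0.5, 0, 0, 0.13], [-0.7, -20, -0.5, 0, 0, 0.13], [-0.9, -23, -0.5, 0, 0, 0.13], [-0.9, -24.3, -0.5, 0, 0, 0.13], [-0.9, -24.3, -0.5, 0, 0, 0.13], [-0.9, -24.3, -0.5, 0, 0, 0.13], [-0.9, -24.3, -0.5, 0, 0, 0.13]],
])

```text
clock: 17.2
eef_pos: [531.1, -127.9, 234.7]
tool_rot: [3.14, -0.001, -3.138]
force: [-0.0, -0.5, -0.2]
width: 62.2
gripper_force: 65.7
```

```bash
python3 -c "
from h import *
d=snap('w5')
delta((485.5,-132.5,147),1.57)
E=np.linalg.inv(d['extrinsics']);c=E@[485.6,-132.5,62,1];u=d['cx']-d['fx']*c[0]/c[2];v=d['cy']+d['fy']*c[1]/c[2];print(u,v)
for t in (20,30): blob(d,u,v,62,t)
im=cv2.imread('pics/w5.png');cv2.imwrite('pics/w5c.png',cv2.resize(im[60:460,150:500],(700,600)))"
```

```text
at [ 531.181 -128.116  234.782] rot [ 3.14  -0.001 -3.138] bearing 1.574066722635399 q [ 0.074  0.578  0.168  1.882 -0.145  0.694  1.902] t 17.25 F [ 0.035  0.016 -0.236] w 62.13119246514716
  shift cm [ 4.565 -0.435  8.78 ] turn [ 0.001 -0.001  0.004]
320.03760668169656 173.11935378649753
px [315.323 169.371] [95.257 97.112] world [ 483.261 -135.485   62.   ]
px [315.337 169.287] [96.002 97.609] world [ 483.208 -135.475   62.   ]
```

View pics/w5.png

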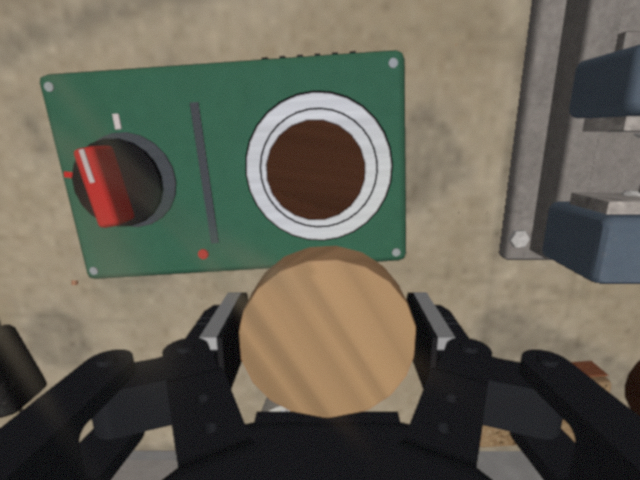

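The dark round sits at (315.3,169.3), inside the ring centred at about (319,167). The held light round's top face is centred at about (328,334), and the knob's white-line end points to upper left.

```bash
python3 -c "
from h import *
d=pickle.load(open('w5.pkl','rb'))
print('ring',at(d,319,167,40),'outer',at(d,319,166,40))
z=234.7-67.6+18
P=[at(d,*q,z) for q in((240,334),(415.5,334),(328,256),(328,416))]
print('held',P,(P[2][0]+P[3][0])/2,(P[0][1]+P[1][1])/2)
print('flange',at(d,118,182,48),'bar',at(d,88,148,72),at(d,118,224,72))
"
```

```text
ring [ 483.553 -133.546   40.   ] outer [ 482.874 -133.545   40.   ]
held [array([ 530.115, -159.018,  185.1  ]), array([529.969, -96.874, 185.1  ]), array([ 501.034, -128.001,  185.1  ]), array([ 564.678, -127.723,  185.1  ])] 532.8562495115527 -127.94606262424406
flange [ 493.337 -269.174   48.   ] bar [ 470.238 -271.07    72.   ] [ 516.819 -259.905   72.   ]
```

>>> send_rows([
  [[2, -0.3, 0, 0, 0, 0], [4.5, -0.6, 1, 0, 0, 0], [4.8, -0.7, 4, 0, 0, 0], [4.8, -0.7, 7, 0, 0, 0], [4.8, -0.7, 8.8, 0, 0, 0], [4.8, -0.7, 8.8, 0, 0, 0], [4.8, -0.7, 8.8, 0, 0, 0], [4.8, -0.7, 8.8, 0, 0, 0], [4.8, -0.7, 8.8, 0, 0, 0]],
])

```text
clock: 18.15
eef_pos: [484.0, -137.3, 148.0]
tool_rot: [-3.141, 0.002, -3.141]
force: [0.3, 0.2, -0.8]
width: 61.8
gripper_force: 65.7
```

```bash
python3 -c "
from h import *
delta((482.5,-135,129.8),1.574)"
```

```text
at [ 483.969 -137.337  147.995] rot [-3.141  0.002 -3.141] bearing 1.571416457902917 q [ 0.142  0.674  0.117  2.057 -0.18   0.418  1.97 ] t 18.15 F [ 0.329  0.212 -0.759] w 61.82794037643971
  shift cm [0.151 0.235 1.819] turn [-0.     0.002 -0.003]
```

>>> send_rows([
  [[0.1, 0.2, 0.5, 0, 0, 0], [0.1, 0.2, 1, 0, 0, 0], [0.1, 0.2, 1.4, 0, 0, 0], [0.1, 0.2, 1.6, 0, 0, 0], [0.1, 0.2, 1.7, 0, 0, 0], [0.1, 0.2, 1.75, 0, 0, 0], [0.1, 0.2, 1.8, 0, 0, 0], [0.1, 0.2, 1.8, 0, 0, 0], [0.1, 0.2, 1.8, 0, 0, 0]],
])

```text
clock: 19.05
eef_pos: [482.0, -135.5, 129.5]
tool_rot: [3.141, -0.0, 3.142]
force: [-2.0, 0.8, 8.0]
width: 62.1
gripper_force: 66.9
```

>>> send_rows([
  [[0, 0, 0, 0, 0, 0], [0, 0, 0, 0, 0, 0], [0, 0, 0, 0, 0, 0], [0, 0, 0, 0, 0, 0], [0, 0, 0, 0, 0, 0], [0, 0, -1, 0, 0, 0], [0, 0, -4, 0, 0, 0], [0, 0, -8, 0, 0, 0], [0, 0, -11, 0, 0, 0], [0, 0, -11, 0, 0, 0]],
], grip=0)

```text
clock: 20.05
eef_pos: [484.4, -136.1, 243.3]
tool_rot: [-3.14, 0.008, 3.142]
force: [0.5, -0.1, -0.0]
width: 85.5
gripper_force: 0.0
```

```bash
cat > t.py <<'E'
from h import *
import arm
arm.yaw.__defaults__
q0=ctrl.read_state()['qpos']
def W(y):return y
_y=arm.yaw
arm.yaw=lambda q:(_y(q)+.5)%(2*np.pi)-.5
for yf in(.6,1.1,1.57,2.1):
    q=q0
    for wp in [((480,0,260),1.57),((430,200,260),(1.57+yf)/2),((410,270,240),yf),((407,283,91),yf)]:
        q,c=arm.follow(q,[wp],20)
    print(yf,q,c)
delta((430,200,250),1.57);delta((400,265,235),1.57)
E
python3 t.py
```

```text
0.6 [-0.825  0.793  0.24   2.097 -0.578  0.315  0.5  ] 128.4123043593842
1.1 [-0.772  0.784  0.16   2.095 -0.401  0.291  0.827] 136.46078445561113
1.57 [-0.728  0.778  0.093  2.094 -0.238  0.279  1.138] 142.4271400987833
2.1 [-0.681  0.775  0.023  2.092 -0.058  0.275  1.491] 147.81057519567165
at [ 484.374 -136.15   243.275] rot [-3.14   0.008  3.142] bearing 1.5707613313611788 q [ 0.097  0.51   0.175  1.995 -0.144  0.639  1.936] t 20.05 F [ 0.473 -0.142 -0.014] w 85.54464779809642
  shift cm [ 5.432 33.613 -0.782] turn [-0.002  0.008  0.001]
at [ 484.374 -136.15   243.275] rot [-3.14   0.008  3.142] bearing 1.5707613313611788 q [ 0.097  0.51   0.175  1.995 -0.144  0.639  1.936] t 20.05 F [ 0.473 -0.142 -0.014] w 85.54464779809642
  shift cm [ 8.445 40.116  0.681] turn [-0.002  0.008  0.001]
```

>>> send_rows([
  [[0.5, 4, -1.5, 0, 0, 0], [1, 8, -1.5, 0, 0, 0], [1.5, 12.5, -1.5, 0, 0, 0], [2, 17, -1.5, 0, 0, 0], [2.5, 21.5, -1.5, 0, 0, 0], [3.5, 26, -1.5, 0, 0, 0], [4.5, 30.5, -1.5, 0, 0, 0], [6, 35, -0.5, 0, 0, 0], [8, 39, 0.5, 0, 0, 0], [8, 41, 1, 0, 0, 0]],
])

```text
clock: 21.05
eef_pos: [398.2, 278.3, 227.8]
tool_rot: [3.141, -0.004, -3.135]
force: [0.6, -1.2, 0.9]
width: 85.5
gripper_force: 0.0
```

>>> send_rows([
  [[0, 0, 0, 0, 0, 0], [0, 0, 0, 0, 0, 0], [0, 0, 0, 0, 0, 0]],
])

```text
clock: 21.35
eef_pos: [402.6, 272.9, 229.0]
tool_rot: [-3.141, -0.0, 3.139]
force: [0.2, -0.7, -0.3]
width: 85.5
gripper_force: 0.0
```

```bash
python3 -c "
from h import *
d=snap('w6');delta((407.5,283,110),1.57)"
```

```text
at [402.745 272.908 229.151] rot [-3.141  0.     3.139] bearing 1.5681450583176897 q [-0.793  0.519  0.201  2.045 -0.176  0.593  1.096] t 21.4 F [ 0.445  0.067 -0.162] w 85.16544682656395
  shift cm [-0.47   1.018 11.915] turn [-0.001  0.    -0.002]
```

View pics/w6.png

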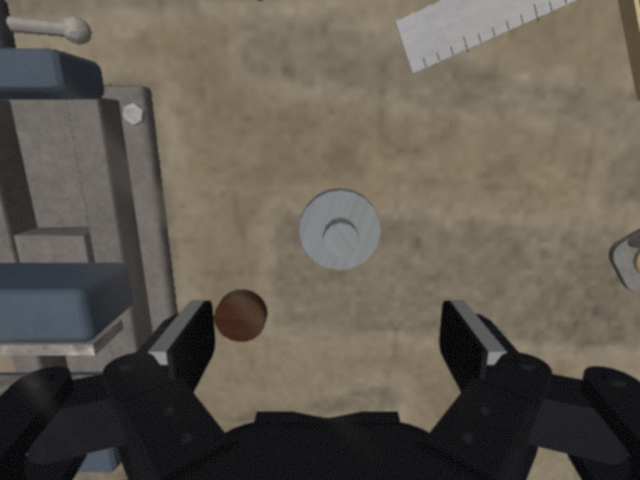

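The weight's disc is centred at about (340,230) and its knob top at (341,237).

```bash
python3 -c "
from h import *
d=pickle.load(open('w6.pkl','rb'))
p=at(d,340,230,16);k=at(d,341,237,42);print(p,k)
m=(p+k)/2+[1.6,-.4,0];print(m);delta((m[0],m[1],92),1.568)"
```

```text
[404.59  282.519  16.   ] [403.16  282.354  42.   ]
[405.475 282.036  29.   ]
at [402.745 272.908 229.151] rot [-3.141  0.     3.139] bearing 1.5681450583176897 q [-0.793  0.519  0.201  2.045 -0.176  0.593  1.096] t 21.4 F [ 0.445  0.067 -0.162] w 85.16544682656395
  shift cm [-0.267  0.922 13.715] turn [-0.001  0.     0.   ]
```

>>> send_rows([
  [[-0.3, 0.9, 3, 0, 0, 0], [-0.3, 0.9, 6, 0, 0, 0], [-0.3, 0.9, 9, 0, 0, 0], [-0.3, 0.9, 12, 0, 0, 0], [-0.3, 0.9, 12.5, 0, 0, 0], [-0.3, 0.9, 12.5, 0, 0, 0], [-0.3, 0.9, 12.5, 0, 0, 0], [-0.3, 0.9, 12.5, 0, 0, 0]],
])

```text
clock: 22.2
eef_pos: [406.0, 283.9, 105.4]
tool_rot: [3.14, 0.002, 3.141]
force: [-0.3, -0.4, -0.3]
width: 85.1
gripper_force: 0.0
```

```bash
python3 -c "
from h import *
delta((405.5,282,92.5),1.57)"
```

```text
at [406.045 283.862 105.371] rot [3.14  0.002 3.141] bearing 1.5704989002194416 q [-0.738  0.75   0.107  2.093 -0.242  0.307  1.141] t 22.2 F [-0.255 -0.426 -0.332] w 85.08766211619627
  shift cm [ 0.057 -0.188  1.287] turn [0.002 0.002 0.   ]
```

>>> send_rows([
  [[0, -0.1, 0.7, 0, 0, 0], [0, -0.1, 1.1, 0, 0, 0], [0, -0.1, 1.2, 0, 0, 0], [0, -0.1, 1.2, 0, 0, 0], [0, -0.1, 1.2, 0, 0, 0]],
])

```text
clock: 22.7
eef_pos: [405.1, 282.6, 91.9]
tool_rot: [-3.142, -0.0, -3.141]
force: [0.8, 0.5, -0.0]
width: 85.1
gripper_force: 0.0
```

>>> send_rows([
  [[0, 0, 0, 0, 0, 0], [0, 0, 0, 0, 0, 0], [0, 0, 0, 0, 0, 0], [0, 0, 0, 0, 0, 0], [0, 0, 0, 0, 0, 0], [0, 0, 0, 0, 0, 0], [0, 0, 0, 0, 0, 0], [0, 0, 0, 0, 0, 0], [0, 0, 0, 0, 0, 0]],
], grip=255)

```text
clock: 23.6
eef_pos: [405.2, 282.6, 92.2]
tool_rot: [3.141, 0.0, -3.142]
force: [-0.4, -1.0, 4.4]
width: 24.4
gripper_force: 58.7
```

```bash
python3 -c "
from h import *
delta((480,-130,260),1.57)"
```

```text
at [405.193 282.592  92.202] rot [ 3.141  0.    -3.142] bearing 1.5708882646563447 q [-0.731  0.775  0.097  2.098 -0.249  0.279  1.149] t 23.6 F [-0.376 -0.957  4.405] w 24.381775065443318
  shift cm [ -7.479 -41.256 -16.788] turn [0.    0.    0.001]
```

>>> send_rows([
  [[0, 0, -4, 0, 0, 0], [0, 0, -8, 0, 0, 0], [0, 0, -12, 0, 0, 0], [0, -1, -16, 0, 0, 0], [-1, -5, -18, 0, 0, 0], [-2.2, -9, -18.3, 0, 0, 0], [-3.5, -13, -18.3, 0, 0, 0], [-4.8, -17, -18.3, 0, 0, 0], [-6, -21, -18.3, 0, 0, 0], [-7.2, -25, -18.3, 0, 0, 0]],
])

```text
clock: 24.6
eef_pos: [476.8, 31.0, 274.3]
tool_rot: [-3.142, -0.001, -3.141]
force: [0.2, -0.4, -3.8]
width: 23.8
gripper_force: 60.1
```

```bash
python3 -c "
from h import *
delta((528,-135,275),1.57)"
```

```text
at [476.844  30.985 274.3  ] rot [-3.142 -0.001 -3.141] bearing 1.571187154171261 q [-0.293  0.438  0.236  2.021 -0.155  0.7    1.612] t 24.6 F [ 0.163 -0.369 -3.847] w 23.77602847399621
  shift cm [ -5.109 -16.601  -0.076] turn [-0.    -0.001  0.001]
```

>>> send_rows([
  [[-1.2, -4, 0, 0, 0, 0], [-2.4, -8, 0, 0, 0, 0], [-3.6, -12, 0, 0, 0, 0], [-4.6, -15, 0, 0, 0, 0], [-5.1, -16.4, 0, 0, 0, 0], [-5.1, -16.4, 0, 0, 0, 0], [-5.1, -16.4, 0, 0, 0, 0], [-5.1, -16.4, 0, 0, 0, 0], [-5.1, -16.4, 0, 0, 0, 0]],
])

```text
clock: 25.5
eef_pos: [528.0, -129.4, 274.8]
tool_rot: [3.141, -0.001, -3.139]
force: [1.4, -0.5, -3.9]
width: 24.3
gripper_force: 60.1
```

```bash
python3 -c "
from h import *
d=snap('w7')
delta((484,-135,190),1.57)"
```

```text
at [ 528.124 -129.785  274.874] rot [ 3.141 -0.    -3.139] bearing 1.5733587301828076 q [ 0.035  0.523  0.23   1.852 -0.163  0.785  1.924] t 25.55 F [-0.036  0.394 -3.469] w 23.871131476208816
  shift cm [ 4.411 -0.517  8.489] turn [ 0.001 -0.     0.003]
```

View pics/w7.png

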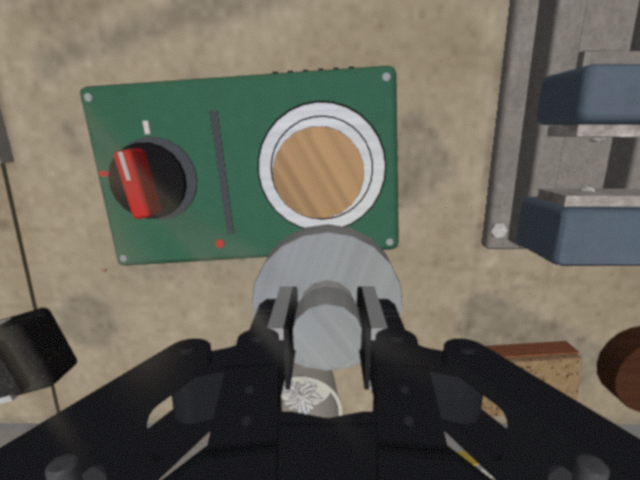

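The light round sits on the dark one with nothing of the dark showing, its top centred at about (318,172). The weight is held level.

```bash
python3 -c "
from h import *
d=pickle.load(open('w7.pkl','rb'))
print('light',at(d,318.2,172,80),np.linalg.norm(at(d,272,172,80)-at(d,364.5,172,80)),'ring',at(d,322,168.5,40))
z=198.7
L,R_,T=at(d,252,296,z),at(d,402,296,z),at(d,327,233,z);print(L,R_,'y',(L+R_)[1]/2,'x ctr',T[0]+32, at(d,326,338,z+26))
"
```

```text
light [ 483.926 -135.687   80.   ] 64.0527802250048 ring [ 484.923 -133.483   40.   ]
[ 524.251 -161.151  198.7  ] [524.095 -98.234 198.7  ] y -129.6927426786125 x ctr 528.8875323810806 [ 528.848 -130.098  224.7  ]
```

>>> send_rows([
  [[2, -0.3, 0, 0, 0, 0], [4.5, -0.4, 1, 0, 0, 0], [4.5, -0.4, 4, 0, 0, 0], [4.5, -0.4, 7, 0, 0, 0], [4.5, -0.4, 8.5, 0, 0, 0], [4.5, -0.4, 8.5, 0, 0, 0], [4.5, -0.4, 8.5, 0, 0, 0], [4.5, -0.4, 8.5, 0, 0, 0], [4.5, -0.4, 8.5, 0, 0, 0]],
])

```text
clock: 26.45
eef_pos: [483.9, -135.4, 191.0]
tool_rot: [-3.141, 0.002, -3.141]
force: [0.3, -0.3, -3.3]
width: 24.0
gripper_force: 60.0
```

```bash
python3 -c "
from h import *
delta((483.2,-135.4,172.2),1.573)"
```

```text
at [ 483.94  -135.441  190.954] rot [-3.141  0.002 -3.141] bearing 1.5712160062832445 q [ 0.093  0.6    0.182  2.035 -0.207  0.521  1.996] t 26.45 F [ 0.33  -0.349 -3.32 ] w 24.043123361237914
  shift cm [0.078 0.005 1.875] turn [-0.     0.002 -0.002]
```

>>> send_rows([
  [[0, 0, 0.5, 0, 0, 0], [0, 0, 1, 0, 0, 0], [0, 0, 1.4, 0, 0, 0], [0, 0, 1.6, 0, 0, 0], [0, 0, 1.7, 0, 0, 0], [0, 0, 1.8, 0, 0, 0], [0, 0, 1.85, 0, 0, 0], [0, 0, 1.85, 0, 0, 0], [0, 0, 1.85, 0, 0, 0]],
])

```text
clock: 27.35
eef_pos: [483.1, -135.5, 172.2]
tool_rot: [3.141, 0.0, 3.142]
force: [-2.4, 0.9, 5.5]
width: 23.9
gripper_force: 61.1
```

>>> send_rows([
  [[0, 0, 0, 0, 0, 0], [0, 0, 0, 0, 0, 0], [0, 0, 0, 0, 0, 0], [0, 0, 0, 0, 0, 0], [0, 0, 0, 0, 0, 0], [0, 0, 0, 0, 0, 0], [0, 0, -2, 0, 0, 0], [0, 0, -5, 0, 0, 0], [0, 0, -9, 0, 0, 0], [0, 0, -9, 0, 0, 0]],
], grip=0)

```text
clock: 28.35
eef_pos: [485.7, -136.4, 265.6]
tool_rot: [-3.14, 0.009, 3.142]
force: [0.6, -0.7, 1.2]
width: 85.4
gripper_force: 0.0
```

```bash
python3 -c "
from h import *
delta((494,-269.5,200),1.57)
for n,b in(('w5',(118,182)),('w7',(150,178))):
    d=pickle.load(open(n+'.pkl','rb'));print(at(d,*b,48),at(d,122,155,72) if n=='w7' else '',at(d,143,215,72) if n=='w7' else '')"
```

```text
at [ 485.684 -136.355  265.59 ] rot [-3.14   0.009  3.142] bearing 1.5707301594650318 q [ 0.056  0.481  0.232  1.971 -0.167  0.698  1.961] t 28.35 F [ 0.615 -0.692  1.181] w 85.35137407026392
  shift cm [ -0.775 -13.301   6.593] turn [-0.002  0.009  0.001]
[ 493.337 -269.174   48.   ]  
[ 491.942 -267.336   48.   ] [ 473.259 -274.01    72.   ] [ 516.302 -264.725   72.   ]
```

>>> send_rows([
  [[-0.2, -3, 0, 0, 0, 0.15], [-0.4, -6, 0, 0, 0, 0.3], [-0.6, -9, 0, 0, 0, 0.45], [-0.8, -12, 1, 0, 0, 0.6], [-0.9, -13.4, 2, 0, 0, 0.75], [-0.9, -13.4, 4, 0, 0, 0.9], [-0.9, -13.4, 6, 0, 0, 1.05], [-0.9, -13.4, 6.6, 0, 0, 1.2], [-0.9, -13.4, 6.6, 0, 0, 1.35], [-0.9, -13.4, 6.6, 0, 0, 1.45]],
], grip=165)

```text
clock: 29.35
eef_pos: [491.8, -269.2, 194.2]
tool_rot: [-3.14, -0.001, 1.686]
force: [-0.1, 0.5, -0.0]
width: 30.0
gripper_force: 0.0
```

```bash
python3 -c "
from h import *
delta((494.8,-270,200),-1.34)"
```

```text
at [ 491.792 -269.153  194.196] rot [-3.14  -0.001  1.686] bearing 0.11568203539374147 q [ 0.091  0.724  0.576  1.881 -0.583  0.712  1.123] t 29.35 F [-0.065  0.493 -0.041] w 29.9786836812237
  shift cm [-0.119  0.288 -0.581] turn [-0.002  0.001  1.456]
```

>>> send_rows([
  [[0, 0.2, 0, 0, 0, 0.15], [0, 0.2, 0, 0, 0, 0.3], [0, 0.2, 0, 0, 0, 0.45], [0, 0.2, 0, 0, 0, 0.6], [0, 0.2, 0, 0, 0, 0.75], [0, 0.2, 0, 0, 0, 0.9], [0, 0.2, 0, 0, 0, 1.05], [0, 0.2, 0, 0, 0, 1.2], [0, 0.2, 0, 0, 0, 1.35], [0, 0.2, 0, 0, 0, 1.45]],
])

```text
clock: 30.35
eef_pos: [494.0, -268.9, 194.5]
tool_rot: [-3.141, 0.001, 0.237]
force: [0.3, -0.7, -1.0]
width: 30.2
gripper_force: 0.0
```

>>> send_rows([
  [[0, 0, 0, 0, 0, 0], [0, 0, 0, 0, 0, 0]],
])

```text
clock: 30.55
eef_pos: [494.1, -269.0, 194.8]
tool_rot: [-3.141, 0.001, 0.244]
force: [0.1, 0.1, 0.5]
width: 30.0
gripper_force: 0.0
```

```bash
python3 -c "
from h import *
d=snap('w8')
delta((494.8,-270,150),-1.34)"
```

```text
at [ 494.121 -269.05   195.015] rot [-3.141  0.001  0.244] bearing -1.326894073491949 q [-0.103  0.869  0.958  1.881 -0.914  0.908 -0.013] t 30.6 F [0.404 0.469 0.451] w 30.039821375040205
  shift cm [0.045 0.11  4.501] turn [-0.     0.001  0.013]
```

View pics/w8.png

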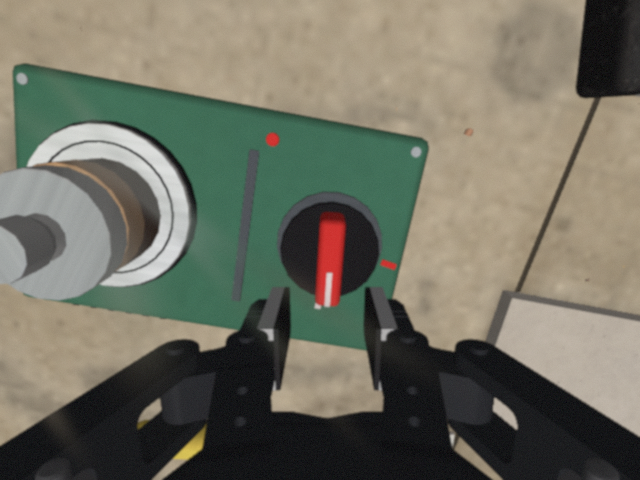

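The stack stands upright on the plate. The bar runs from (332,213) to (327,303) with its white-line end at the lower end. The red mark is at (388,265), which is the anticlockwise direction.

```bash
python3 -c "
from h import *
d=pickle.load(open('w8.pkl','rb'))
a,b=at(d,332,214,72),at(d,327.5,303,72);print(a,b,(a+b)/2,np.arctan2(*(a-b)[1::-1]),np.linalg.norm(a-b));f=at(d,330,244,48);print(f)
delta((494.8,-270,130),-1.341)"
```

```text
[ 521.701 -265.109   72.   ] [ 472.266 -275.062   72.   ] [ 496.983 -270.085   72.   ] 0.19868476082125006 50.426523941857894
[ 499.004 -269.942   48.   ]
at [ 494.121 -269.05   195.015] rot [-3.141  0.001  0.244] bearing -1.326894073491949 q [-0.103  0.869  0.958  1.881 -0.914  0.908 -0.013] t 30.6 F [0.404 0.469 0.451] w 30.039821375040205
  shift cm [0.046 0.111 6.501] turn [-0.     0.001  0.014]
```

>>> send_rows([
  [[0.05, 0.1, 2, 0, 0, 0.02], [0.05, 0.1, 4, 0, 0, 0.02], [0.05, 0.1, 5.5, 0, 0, 0.02], [0.05, 0.1, 6, 0, 0, 0.02], [0.05, 0.1, 6, 0, 0, 0.02], [0.05, 0.1, 6, 0, 0, 0.02], [0.05, 0.1, 6, 0, 0, 0.02]],
])

```text
clock: 31.3
eef_pos: [495.3, -270.5, 136.2]
tool_rot: [3.141, -0.001, 0.222]
force: [0.1, 0.6, -0.7]
width: 29.8
gripper_force: 0.0
```

```bash
python3 -c "
from h import *
delta((495,-270.1,124),-1.35)"
```

```text
at [ 495.296 -270.459  136.189] rot [ 3.141 -0.001  0.222] bearing -1.3489690253731574 q [-0.056  0.94   0.87   1.908 -1.016  0.813  0.04 ] t 31.3 F [ 0.137  0.603 -0.703] w 29.836117386433713
  shift cm [-0.022 -0.043  1.219] turn [ 0.001 -0.001  0.001]
```

>>> send_rows([
  [[0, 0, 0.6, 0, 0, 0], [0, 0, 1.1, 0, 0, 0], [0, 0, 1.2, 0, 0, 0], [0, 0, 1.2, 0, 0, 0]],
])

```text
clock: 31.7
eef_pos: [494.8, -269.9, 123.1]
tool_rot: [-3.141, 0.0, 0.222]
force: [-0.0, -0.3, 0.2]
width: 30.0
gripper_force: 0.0
```

>>> send_rows([
  [[0, 0, 0, 0, 0, 0], [0, 0, 0, 0, 0, 0], [0, 0, 0, 0, 0, 0], [0, 0, 0, 0, 0, 0], [0, 0, 0, 0, 0, 0]],
], grip=255)

```text
clock: 32.2
eef_pos: [495.1, -270.2, 123.6]
tool_rot: [3.141, -0.0, 0.222]
force: [-0.2, -0.8, 1.7]
width: 13.0
gripper_force: 61.4
```

```bash
python3 -c "
from h import *
delta((495,-270.1,114),-1.35)"
```

```text
at [ 495.119 -270.223  123.618] rot [ 3.141 -0.     0.222] bearing -1.349055523051972 q [-0.043  0.952  0.842  1.912 -1.03   0.788  0.05 ] t 32.2 F [-0.199 -0.794  1.738] w 13.001912685787103
  shift cm [-0.009 -0.015  0.962] turn [ 0.001 -0.     0.001]
```

Gripped the bar. Now I'll press down.

>>> send_rows([
  [[0, 0, 0.3, 0, 0, 0], [0, 0, 0.6, 0, 0, 0], [0, 0, 0.8, 0, 0, 0], [0, 0, 0.9, 0, 0, 0], [0, 0, 0.9, 0, 0, 0], [0, 0, 0.9, 0, 0, 0]],
])

```text
clock: 32.8
eef_pos: [495.1, -270.3, 115.5]
tool_rot: [3.141, -0.001, 0.221]
force: [-1.2, 1.8, 12.8]
width: 12.5
gripper_force: 63.1
```

>>> send_rows([
  [[0, 0, 0, 0, 0, -0.13], [0, 0, 0, 0, 0, -0.26], [0, 0, 0, 0, 0, -0.39], [0, 0, 0, 0, 0, -0.52], [0, 0, 0, 0, 0, -0.65], [0, 0, 0, 0, 0, -0.78], [0, 0, 0, 0, 0, -0.91], [0, 0, 0, 0, 0, -1.04], [0, 0, 0, 0, 0, -1.15], [0, 0, 0, 0, 0, -1.15]],
])

```text
clock: 33.8
eef_pos: [495.0, -270.3, 115.5]
tool_rot: [3.14, -0.001, 1.374]
force: [-2.1, 0.9, 12.4]
width: 12.5
gripper_force: 62.8
```

```bash
python3 -c "
from h import *
delta((495,-270.1,115),-1.35+1.28);print(ctrl.read_state()['torque'])"
```

```text
at [ 494.975 -270.266  115.474] rot [ 3.14  -0.001  1.374] bearing -0.196773641143741 q [ 0.115  0.856  0.543  1.911 -0.772  0.595  0.973] t 33.8 F [-2.149  0.92  12.363] w 12.46160589052506
  shift cm [ 0.017 -0.001  0.047] turn [ 0.001 -0.001 -0.127]
[0.296 0.415 0.055]
```

Turn the rest gently, until the torque shows the end stop.

>>> send_rows([
  [[0, 0, 0, 0, 0, -0.05], [0, 0, 0, 0, 0, -0.1], [0, 0, 0, 0, 0, -0.14], [0, 0, 0, 0, 0, -0.18], [0, 0, 0, 0, 0, -0.18]],
])

```text
clock: 34.3
eef_pos: [494.9, -270.3, 115.5]
tool_rot: [3.14, -0.001, 1.548]
force: [-0.7, 1.7, 13.4]
width: 12.7
gripper_force: 68.9
```

```bash
python3 -c "
from h import *
delta((495,-270.1,115),-1.35+1.28);print(ctrl.read_state()['torque'])"
```

```text
at [ 494.92  -270.316  115.48 ] rot [ 3.14  -0.001  1.548] bearing -0.022957701149122236 q [ 0.142  0.843  0.498  1.91  -0.721  0.574  1.101] t 34.3 F [-0.685  1.711 13.355] w 12.725229482442387
  shift cm [0.022 0.007 0.048] turn [ 0.002 -0.001  0.047]
[ 0.334  0.397 -1.024]
```

>>> send_rows([
  [[0, 0, 0, 0, 0, 0], [0, 0, 0, 0, 0, 0], [0, 0, 0, 0, 0, 0], [0, 0, -0.5, 0, 0, 0], [0, 0, -1.5, 0, 0, 0], [0, 0, -4, 0, 0, 0], [0, 0, -8, 0, 0, 0], [0, 0, -11, 0, 0, 0], [0, 0, -12, 0, 0, 0], [0, 0, -12, 0, 0, 0]],
], grip=160)

```text
clock: 35.3
eef_pos: [495.3, -270.0, 235.6]
tool_rot: [3.14, 0.0, 1.552]
force: [-0.2, 0.1, -0.3]
width: 31.8
gripper_force: 0.0
```

```bash
cat > c.py <<'E'
from h import *
delta((495,-270,235))
d=ctrl.get_image("top");cv2.imwrite("pics/t1.png",d["pixels"][:,:,::-1])
w=snap('w9')
def red(d,z,n,box=None):
    p=d["pixels"].astype(int);m=((p[...,0]>110)&(p[...,1]<70)&(p[...,2]<70)).astype(np.uint8)
    k,l,st,c=cv2.connectedComponentsWithStats(m)
    for i in range(1,k):
        if 120<st[i,4]:
            q=np.argwhere(l==i)[:,::-1].astype(np.float32);r=cv2.minAreaRect(q);b=cv2.boxPoints(r)
            W=np.array([at(d,*x,z) for x in b]);e=[W[1]-W[0],W[2]-W[1]];e=max(e,key=np.linalg.norm)
            print(n,st[i],"ctr",W.mean(0),"long",np.linalg.norm(e),"ang",np.arctan2(e[1],e[0])%np.pi)
red(w,72,"wrist");red(d,72,"top")
E
python3 c.py
```

```text
at [ 495.253 -269.956  235.603] rot [3.14  0.    1.552] bearing -0.018622002953996436 q [ 0.037  0.684  0.664  1.845 -0.568  0.81   0.978] t 35.3 F [-0.24   0.069 -0.301] w 31.835004053455776
  shift cm [-0.005 -0.025  0.06 ] turn [ 0.002  0.    -0.   ]
wrist [ 314  208   27   81 1323] ctr [ 493.889 -272.371   72.   ] long 53.79404554124563 ang 1.4579679967664902
wrist [ 93 365  15  20 224] ctr [ 331.876 -362.008   72.   ] long 15.674812689883613 ang 1.3979421590783467
top [549 360  28  10 161] ctr [ 285.836 -469.174   72.   ] long 57.38224512030322 ang 1.4653320377276695
```

```bash
python3 -c "
from cell import ctrl
print(ctrl.finish_job())"
```

```text
the job is handed in; nothing more can be done
None
```

The job is done and handed in at about 35 s: dark round, light round and weight are stacked within about 2 mm of the plate's centre, and the knob was pressed fully in and turned to its end stop. I measured the knob at about 1.39 rad after letting go, but did not view it or the stack again; the last view of the stack, just before the knob was worked, showed it upright.

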